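Put the seed boards into the drying frame and clamp the keeper bar

ROBOT

A 7-joint arm with a two-finger parallel gripper is mounted at the origin on the work surface. World frame = base frame: x ahead of the robot, y to its left, z up, the work surface at z = 0. Lengths are in m, angles in rad, forces in N, time in s.
With the tool pointing down it reaches from about 0.425 to 0.95 m from the base axis. Payload 4.7 kg.
Tool frame: the origin (TCP) lies at the very end of the fingers, on their centre line; the grasp point (between the pads) lies 19 mm behind it; z points along the fingers, y is the line along which they close (so a half turn about z gives the same grasp; the last joint's range is limited). The gripper opens to 87 mm and grips with 3 to 60 N. Pads are 19 mm wide; open, the fingers measure 117 mm over their backs; the gripper's body (75 mm by 190 mm) begins 51 mm behind the grasp point.
Start: joints at [1.244, 0.469, -0.049, 1.532, 0.024, 1.141, -0.082], TCP at [0.198, -0.645, 0.196] pointing down, gripper open.
Joint ranges: [-2.59, 2.59], [-0.33, 1.99], [-1.39, 1.29], [0.1, 2.45], [-1.04, 4.18], [0.21, 1.99], [-2.66, 2.66]. Speed limits (rad/s): [2.57, 2.57, 3.14, 3.14, 3.14, 3.14, 3.14].

INTERFACE

Orientations are given as a rotation vector (axis times angle).
In Python, from cell import bot gives the robot as it stands. The module is installed in compiled form; this text tells all that it offers.
- The arm moves only by the tool carry_out, never from a script. Its argument "targets" is a list of rows, each a list of 7 numbers: the turn, a rotation vector about the tool's x, y, z scaled (see below), then the shift along the tool's x, y, z scaled (see below), then the opening, from 0 (shut) to 1 (fully open). In form: [[ax, ay, az, dx, dy, dz, grip], ...]. A call has 1 to 8 rows; each row shifts and turns the commanded pose from where the row before left it, along the tool's axes as they then stand; what a row does not reach is not made up. The controller multiplies each number of a shift by 0.04 m and each number of a turn by 4 degrees. A row lasts 1/10 s, in which the tool goes at most 50 mm and 8.59 degrees, less where a joint would pass 70% of its speed; a pose out of reach is approached as far as the arm can. A call with a number of a shift or a turn outside -1 to 1 is refused whole. A call with a gripper value outside its range is refused whole. The fingers move at their own pace and stop on an object; "newtons" is the grip in N (left out, the last holds). Time passes only in rows, so rows that do not move let the fingers close. It gives the time, the measured TCP pose, the force, the opening and the grip force at its end, in the units of the state.
- bot.state(): the state, without advancing time (a new reading comes with each control period).
- bot.capture(name): name is "side" or "top" or "wrist"; returns (picture, depth): 480x640x3 uint8, red, green, blue; 480x640 float32, m along the optical axis (not along the pixel's ray), 0 where there is no reading.
- bot.get_calibration(name): a dict with "fx", "fy", "cx", "cy" (pixels), "k1" (the pictures are not rectified: a ray, as slopes to the right and down, at radius r is drawn at 1 + k1 r^2 times it, then the intrinsics apply), "view" (4x4, takes a point from world to camera coordinates); the wrist camera has in their place "tool_from_camera" (4x4, takes a point from camera to tool coordinates, whose origin is the TCP and whose axes are the flange's). Camera axes: x right, y up, looking along -z (the intrinsics and any distortion apply to the point x, -y, -z); pixel columns grow to the right and rows downward; lengths in m; the calibration is good to about 2 mm. A picture is of the moment at which its call begins: read the wrist's pose just before it. get_calibration takes no time and is no camera call.
- bot.hand_in(): hands the job in; it is judged then, once.
Trained networks look in the newest picture that a camera, given by its name, has taken for a name from the list of things; names that differ only in an ending like _2 or _b are one class to them, and where a whole thing is asked for, a point or a joint stands for the part that bears it (a point fixed in the world has none). Each returns a list of dicts, best first, with "conf" (0 to 1); they miss things now and then, are a little off and sometimes report something else, mostly with a low value. They report only what shows in the picture. A call takes as long as a camera call. They do not tell look-alikes from the thing itself.
- bot.trace(target, camera): "mask" (480x640 bool, what is visible of it) and "box" ([left, top, right, bottom] in pixels, round what is visible of it).
The state is a dict: "clock": time; "joint_pos": joint angles; "qd": joint speeds; "effort": joint torques, N m; "tcp_pos": TCP position; "tool_rot": TCP orientation; "wrist_force": force on the tool from outside, world axes, zero at the start; "wrist_torque": the same for the moment, N m; "width": opening from 0.0 (shut) to 1.0 (fully open); "grip_force": force on a finger pad.
Only numpy, scipy, OpenCV 4.12 (cv2) and the standard library are available. Lean on these libraries where they do the work, as an engineer would, in place of code of your own. Each camera call takes 0.05 s, during which the arm holds its last target. There are 200 camera calls.

TASK

Loosen the wing knob, draw the keeper bar well back towards the robot, and slide every seed board lying on the bench into a slot of its own in the drying frame, grip end outwards. Then push the bar up against the boards so that they are all fully home, and turn the knob fully tight; leave the jars and the mug where they stand.

Things in the scene. Friction and masses are not known exactly. Their poses are not given: they have to be found in the camera images.
- frame: Seed-drying frame, fixed on the bench: a base board 346 mm wide (y), from x = -170 to +75 mm, upper side at z = 6 mm, and at its far side a green box (top z = 30.5 mm) with three flat slots side by side. Origin on the bench at the middle of the slots' mouth line; +x points into the slots, +y left, z up. Slot roof and depth from x = 0 to the back wall at 55 mm. Steel rails along x at y = +-150 mm.
- bar (a joint): Wooden keeper bar across the slots' front, 340 x 26 mm, top 32 mm above the bench, sliding along the frame's x on the rails. Value in m: 0 = up to the slot roof, 0.125 = drawn fully back to the robot; its far face is at frame x = -(5 mm + value), so it meets boards that are fully home at 0.045. Slides with 2 N when the knob is loose, jammed when tight. Steel end blocks 46 mm along x.
- bar_lug (a point): Grip point on the upright wooden lug in the middle of the keeper bar (lug 14 mm across y, 22 mm along x, from z = 32 to 67 mm above the bench); this point is 55 mm above the bench, axes as the frame's.
- knob (a joint): The black wing clamp knob on the bar's right (-y) end block, vertical axis. Value in rad: 0 = fully loose, 1.45 = stop, fully tight; tightens clockwise seen from above. The screw starts to bite at about 0.7; below 0.35 it is free, above 1.2 it is tight. Takes 0.1 to 0.2 N m.
- knob_grip (a point): Grip point on the knob's wing, on its axis, 59 mm above the bench; the wing is 42 mm long along this point's x, 14 mm thick along its y, and reaches from 40 to 70 mm above the bench.
- slot0 (a point): Where the origin of a board lies when it is fully home in the left slot (on the slot floor, 6 mm above the bench; frame x = 2.5 mm, y = 82 mm); axes as the frame's. The slot is 73.5 mm wide, 13.5 mm high (z = 6 to 19.5 mm), 55 mm deep; its 8.5 mm side walls have round noses reaching out to frame x = -14 mm.
- slot1 (a point): Where the origin of a board lies when it is fully home in the middle slot (on the slot floor, 6 mm above the bench; frame x = 2.5 mm, y = 0 mm); axes as the frame's. The slot is 73.5 mm wide, 13.5 mm high (z = 6 to 19.5 mm), 55 mm deep; its 8.5 mm side walls have round noses reaching out to frame x = -14 mm.
- slot2 (a point): Where the origin of a board lies when it is fully home in the right slot (on the slot floor, 6 mm above the bench; frame x = 2.5 mm, y = -82 mm); axes as the frame's. The slot is 73.5 mm wide, 13.5 mm high (z = 6 to 19.5 mm), 55 mm deep; its 8.5 mm side walls have round noses reaching out to frame x = -14 mm.
- board1: A seed-drying board (absent in some runs): a flat wooden slab 105 mm long (x), 70 mm wide (y), 10 mm thick, with an upright wooden grip near its front (-x) end and a few seeds stuck on the rest. Origin at the centre of its underside, z up. The end without the grip (+x) goes into a slot; when home the front 50 mm stays outside.
- board1_grip (a point): Grip point on this board's upright grip: block 30 mm along x, 14 mm across y, 34 mm tall on top of the slab, centred 30.5 mm in front (-x) of the board's origin; this point is 33 mm above the board's underside.
- board2: A seed-drying board (absent in some runs): a flat wooden slab 105 mm long (x), 70 mm wide (y), 10 mm thick, with an upright wooden grip near its front (-x) end and a few seeds stuck on the rest. Origin at the centre of its underside, z up. The end without the grip (+x) goes into a slot; when home the front 50 mm stays outside.
- board2_grip (a point): Grip point on this board's upright grip: block 30 mm along x, 14 mm across y, 34 mm tall on top of the slab, centred 30.5 mm in front (-x) of the board's origin; this point is 33 mm above the board's underside.
- board3: A seed-drying board (absent in some runs): a flat wooden slab 105 mm long (x), 70 mm wide (y), 10 mm thick, with an upright wooden grip near its front (-x) end and a few seeds stuck on the rest. Origin at the centre of its underside, z up. The end without the grip (+x) goes into a slot; when home the front 50 mm stays outside.
- board3_grip (a point): Grip point on this board's upright grip: block 30 mm along x, 14 mm across y, 34 mm tall on top of the slab, centred 30.5 mm in front (-x) of the board's origin; this point is 33 mm above the board's underside.
- jar_tall: Bystander: a glass preserving jar, 76 mm across, 130 mm tall, origin at its foot.
- jar_small: Bystander: a small green glass jar, 66 mm across, 90 mm tall, origin at its foot.
- mug: Bystander: a white mug, 80 mm across, 85 mm tall, origin at its foot.
Mind the look-alikes: they are no part of the job. Leave any orange or pink look-alike of the board2 alone.

How it is judged:
By the outcome, as a careful person would: the job done as asked, in the order asked, and still so for the second after the job is handed in, with the robot touching nothing.
Of board1, board2, board3 only 2 to 3 are there at a start; the rules pass over those that are not, and their reading is None.
At some moment in a run one of board1, board2, board3 may be knocked a few centimetres aside while the robot is not near it.
Once in a run the grip may slacken for a moment while it holds something.
It also fails if it takes over 210 s, if anything falls off the work surface, if the arm or the gripper's body presses on something with over 40 N, if the wrist force passes 120 N, or if a joint passes its speed limit or range.

## Working session

There is one attempt and no reset: what is moved stays moved. The work goes in short steps, Python scripts to look and compute and a tool call to move; the robot and the scene stay as the last step left them, time stands still between calls to the robot, and variables do not carry over. Pictures are saved under pics/ and viewed, at most 14 in all, crops included, and the job is handed in when it is done.

Besides the shell and the picture viewer there is one more tool, called after ">>>" as a command line: name --pt "numbers of a row" for each row, then --argument value for the rest. carry_out: Moves the arm, as the interface text tells. Shifts and turns lie within -1 to 1; 1 stands for 0.04 m of shift or 4 degrees of turn. Its arguments: {"type":"object","properties":{"targets":{"type":"array","items":{"type":"array","items":{"type":"number"}}},"newtons":{"type":"number"}},"required":["targets"]}

```bash
mkdir -p pics
cat > h.py <<'E'
import numpy as np, cv2
from cell import bot
from scipy.spatial.transform import Rotation as R
def save(img,n): cv2.imwrite(f'pics/{n}.png',cv2.cvtColor(img,cv2.COLOR_RGB2BGR))
def cam2world(name,state=None):
    c=bot.get_calibration(name)
    if 'view' in c: return c,np.linalg.inv(np.array(c['view']))
    T=np.eye(4); T[:3,:3]=R.from_rotvec(state['tool_rot']).as_matrix(); T[:3,3]=state['tcp_pos']
    return c,T@np.array(c['tool_from_camera'])
def cloud(name,depth,state=None):
    c,M=cam2world(name,state)
    v,u=np.mgrid[0:480,0:640].astype(np.float32)
    K=np.array([[c['fx'],0,c['cx']],[0,c['fy'],c['cy']],[0,0,1.]])
    p=cv2.undistortPoints(np.stack([u.ravel(),v.ravel()],1)[:,None].astype(np.float64),K,np.array([c['k1'],0,0,0,0.]))[:,0]
    d=depth.ravel()
    P=np.stack([p[:,0]*d,-p[:,1]*d,-d,np.ones_like(d)],1)@M.T
    P=P[:,:3].reshape(480,640,3); P[depth==0]=np.nan
    return P
E
cat > look.py <<'E'
from h import *
s=bot.state(); print({k:np.round(v,3) for k,v in s.items()})
for n in ('top','side'):
    im,d=bot.capture(n); save(im,n+'0'); P=cloud(n,d); np.savez(f'{n}0.npz',im=im,P=P)
    for t in ('frame','bar','knob','board1','jar_tall','jar_small','mug'):
        for r in bot.trace(t,n)[:5]:
            q=P[r['mask']]; q=q[~np.isnan(q[:,0])]
            print(n,t,round(r['conf'],2),np.round(r['box']),np.round(np.median(q,0),3) if len(q) else None, np.round(np.percentile(q[:,2],95),3) if len(q) else None)
E
python3 look.py
```

```text
{'clock': np.float64(0.0), 'joint_pos': array([ 1.244,  0.469, -0.049,  1.534,  0.024,  1.141, -0.082]), 'qd': array([ 0.   , -0.001,  0.   , -0.   ,  0.   ,  0.001, -0.   ]), 'effort': array([-0.0000e+00, -5.0798e+01, -8.1000e-02, -2.3616e+01, -6.2000e-02,
        3.8000e-02,  0.0000e+00]), 'tcp_pos': array([ 0.198, -0.645,  0.195]), 'tool_rot': array([-3.105e+00, -4.660e-01,  1.000e-03]), 'wrist_force': array([-0.103, -0.041, -0.975]), 'wrist_torque': array([ 0.013, -0.023,  0.012]), 'grip_force': np.float64(0.0), 'width': np.float64(1.001)}
top frame 0.86 [290. 169. 447. 278.] [ 0.562 -0.172  0.008] 0.034
top bar 0.71 [292. 200. 447. 227.] [ 0.584 -0.175  0.032] 0.068
top knob 0.68 [170. 199. 218. 253.] [0.566 0.216 0.01 ] 0.042
top knob 0.59 [426. 201. 450. 218.] [ 0.585 -0.322  0.059] 0.072
top board1 0.89 [111. 261. 162. 314.] [0.417 0.332 0.01 ] 0.042
top board1 0.87 [172. 197. 217. 250.] [0.567 0.216 0.01 ] 0.042
top board1 0.83 [105. 158. 140. 201.] [0.667 0.374 0.01 ] 0.041
top board1 0.82 [192. 255. 236. 310.] [0.427 0.16  0.01 ] 0.043
top board1 0.56 [115. 356. 170. 394.]
[... 434 characters left out ...]
83. 192. 377. 262.] [ 0.576 -0.169  0.031] 0.062
side knob 0.62 [358. 190. 373. 206.] [ 0.58  -0.32   0.055] 0.072
side knob 0.28 [194. 350. 247. 384.] [0.41  0.336 0.01 ] 0.042
side board1 0.93 [256. 387. 311. 433.] [0.226 0.298 0.01 ] 0.04
side board1 0.76 [251. 310. 301. 340.] [0.42  0.159 0.01 ] 0.041
side board1 0.68 [192. 347. 244. 385.] [0.409 0.336 0.01 ] 0.042
side board1 0.66 [126. 292. 166. 334.] [0.666 0.38  0.01 ] 0.039
side board1 0.62 [207. 286. 239. 324.] [0.556 0.221 0.01 ] 0.041
side jar_tall 0.9 [168. 224. 198. 277.] [0.722 0.229 0.092] 0.132
side jar_small 0.72 [200. 214. 225. 253.] [0.754 0.109 0.063] 0.093
side mug 0.68 [448. 194. 479. 237.] [ 0.35  -0.481  0.052] 0.084
```

Run:
```python
import cv2
a=cv2.imread('pics/top0.png'); c=cv2.resize(a[90:410,90:490],(800,640),interpolation=cv2.INTER_CUBIC)
c=cv2.resize(c,(750,600)); cv2.imwrite('pics/top0c.png',c)
```

```text
(no output)
```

View pics/top0c.png

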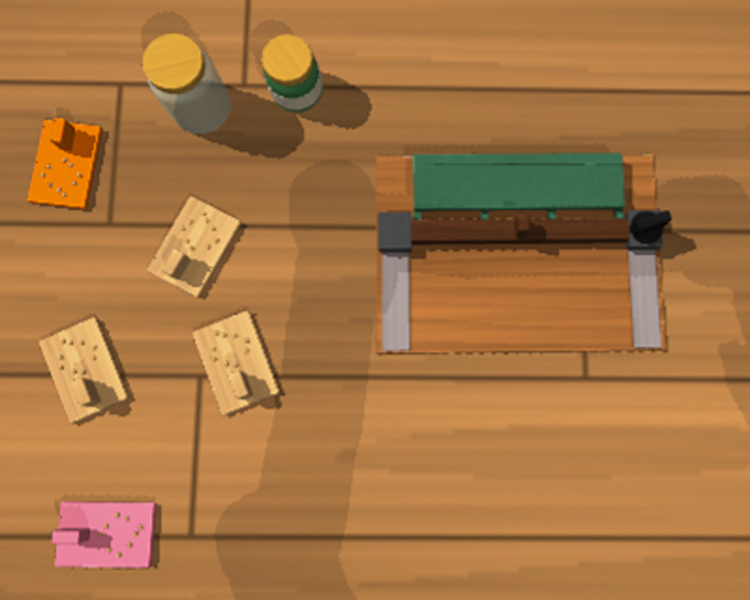

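The crop shows five boards. Orange (original px 122,180) and pink (142,375) are the look-alikes to leave alone. The three plain wooden ones at (194,223), (135,287) and (216,284) fit the description. The frame is at right, with the bar up against it and the knob at (438,209).

```bash
cat > meas.py <<'E'
from h import *
def rect(pts):
    (c,(w,h),a)=cv2.minAreaRect((pts[:,:2]*1000).astype(np.float32))
    b=cv2.boxPoints((c,(w,h),a)); e=b[1]-b[0]; f=b[2]-b[1]
    l=e if np.linalg.norm(e)>np.linalg.norm(f) else f
    return np.round(c,1),np.round(sorted((w,h)),1),round(np.degrees(np.arctan2(l[1],l[0]))%180,2)
def clean(q,k=5):
    q=q[~np.isnan(q[:,0])]; return q
def pca(q):
    c=q[:,:2].mean(0); w,v=np.linalg.eigh(np.cov((q[:,:2]-c).T)); l=v[:,1]; return np.round(c*1000,1),round(np.degrees(np.arctan2(l[1],l[0]))%180,2)
if __name__=='__main__':
  for n in ('top','side'):
    D=np.load(n+'0.npz'); im=D['im'].astype(int);P=D['P']
    g=(im[...,1]>im[...,0]+25)&(im[...,1]>im[...,2]+10)&(abs(P[...,2]-.0305)<.004)&(P[...,1]<0)
    print(n,'green',rect(P[g]),pca(P[g]),np.median(P[g][:,2]))
    x,y,z=P[...,0],P[...,1],P[...,2]
    F=(y<0.02)&(y>-.4)&(x>.35)&(x<.8)
    for nm,m in (('lug',(z>.055)&(z<.072)&F&(y>-.25)),('wing',(z>.062)&(z<.075)&F&(y<-.25)),('base',(z>.004)&(z<.015)&F),('bartop',(z>.0295)&(z<.0345)&F&~(im[...,1]>im[...,0]+10)&(y>-.30)&(y<-.04))):
        print(n,nm,rect(P[m]),pca(P[m]),m.sum(),np.round(np.median(P[m][:,2]),4))
    for b in ((.566,.216),(.417,.332),(.427,.16)):
        nb=np.hypot(x-b[0],y-b[1])<.085
        s=nb&(z>.006)&(z<.05); t=nb&(z>.038)&(z<.05); sl=nb&(z>.007)&(z<.014)
        print(n,'board',rect(P[sl]),'grip',rect(P[t]),pca(P[t]),np.round(np.median(P[t][:,2]),4))
E
python3 meas.py
```

```text
top green (array([ 641.4, -175. ]), array([ 80.2, 251.4]), np.float32(90.53)) (array([ 646.3, -173.1]), np.float64(90.93)) 0.030393764817873592
top lug (array([ 586.6, -174.6]), array([14. , 23.1]), np.float32(0.43)) (array([ 585.6, -173.7]), np.float64(3.28)) 71 0.0663
top wing (array([ 589.3, -323.8]), array([14. , 41.8]), np.float32(109.61)) (array([ 588.6, -323.1]), np.float64(109.23)) 132 0.0692
top base (array([ 575.1, -190.1]), array([417.6, 448.4]), np.float32(0.32)) (array([ 528.1, -173.5]), np.float64(89.59)) 9252 0.0066
top bartop (array([ 623.6, -169.1]), array([109.3, 262.6]), np.float32(93.33)) (array([ 587.8, -168.6]), np.float64(91.73)) 1071 0.0319
top board (array([567.5, 216.7]), array([ 70.9, 105.2]), np.float32(152.86)) grip (array([539.8, 230.3]), array([14.3, 29.2]), np.float32(151.72)) (array([539.4, 230.3]), np.float64(154.07)) 0.0439
top board (array([426.6, 319.3]), array([105.7, 110.2]), np.float32(115.52)) grip (array([390.7, 323.1]), array([15. , 29.5]), np.float32(23.26)) (array([390.6, 322.5]), np.float64(25.23)) 0.0435
top board (array([428.3, 160.6]),
[... 723 characters left out ...]
0.5, -169.7]), array([117.3, 261.1]), np.float32(91.35)) (array([ 584.8, -163. ]), np.float64(91.29)) 373 0.032
side board (array([564.9, 212.6]), array([119.3, 126.4]), np.float32(6.12)) grip (array([537.9, 229.6]), array([13.6, 30.6]), np.float32(154.56)) (array([536.8, 230.2]), np.float64(148.79)) 0.0427
side board (array([420.4, 326.1]), array([105.7, 153.1]), np.float32(114.6)) grip (array([389.7, 321.7]), array([18.8, 30.8]), np.float32(20.21)) (array([387.8, 323.3]), np.float64(23.83)) 0.0436
side board (array([438.2, 144.5]), array([113.2, 121.2]), np.float32(22.86)) grip (array([396.1, 147.5]), array([16.4, 30.6]), np.float32(16.73)) (array([396.1, 147.7]), np.float64(21.45)) 0.0436
```

```bash
cat > plan.py <<'E'
from h import *
import sys
def pose():
    s=bot.state(); M=R.from_rotvec(s['tool_rot']).as_matrix()
    return s,np.array(s['tcp_pos']),np.degrees(np.arctan2(M[1,0],M[0,0])),M
def plan(x,y,z,yaw,grip,nmin=1):
    s,p,a,M=pose(); d=np.array([x,y,z])-p; dy=(yaw-a+180)%360-180
    n=max(nmin,int(np.ceil(max(np.linalg.norm(d)/.04,abs(dy)/4)-1e-3)))
    print('at',np.round(p,4),'yaw',round(a,2),'tilt',np.round(M[:2,2],4),'t',round(s['clock'],1),'w',round(s['width'],3),'dyaw',round(dy,2),'rows',n)
    # tilt fix expressed in first row
    ax=np.cross(M[:,2],[0,0,-1]); tf=np.degrees(M.T@ax)/4
    print('tiltfix',np.round(tf,3))
    for i in range(n):
        t=np.radians(a+dy*i/n); Z=np.array([[np.cos(t),np.sin(t),0],[np.sin(t),-np.cos(t),0],[0,0,-1]])
        v=Z.T@d/n/.04
        print([0,0,round(-dy/n/4,3),*[round(float(k),3) for k in v],grip],end=',\n' if i%8==7 else ', ')
    print()
if __name__=='__main__':
    a=list(map(float,sys.argv[1:])); plan(*a[:5],*(int(k) for k in a[5:]))
E
python3 plan.py 0.589 -0.324 0.2 109.6 1
```

```text
at [ 0.1981 -0.6453  0.1959] yaw 17.06 tilt [ 0.0001 -0.0001] t 0.8 w 1.0 dyaw 92.54 rows 24
tiltfix [ 0.002 -0.001  0.   ]
[0, 0, np.float64(-0.964), 0.487, -0.2, -0.004, 1.0], [0, 0, np.float64(-0.964), 0.5, -0.167, -0.004, 1.0], [0, 0, np.float64(-0.964), 0.51, -0.133, -0.004, 1.0], [0, 0, np.float64(-0.964), 0.518, -0.099, -0.004, 1.0], [0, 0, np.float64(-0.964), 0.523, -0.064, -0.004, 1.0], [0, 0, np.float64(-0.964), 0.526, -0.028, -0.004, 1.0], [0, 0, np.float64(-0.964), 0.527, 0.007, -0.004, 1.0], [0, 0, np.float64(-0.964), 0.525, 0.043, -0.004, 1.0],
[0, 0, np.float64(-0.964), 0.521, 0.078, -0.004, 1.0], [0, 0, np.float64(-0.964), 0.515, 0.113, -0.004, 1.0], [0, 0, np.float64(-0.964), 0.506, 0.147, -0.004, 1.0], [0, 0, np.float64(-0.964), 0.495, 0.181, -0.004, 1.0], [0, 0, np.float64(-0.964), 0.482, 0.214, -0.004, 1.0], [0, 0, np.float64(-0.964), 0.466, 0.246, -0.004, 1.0], [0, 0, np.float64(-0.964), 0.449, 0.276, -0.004, 1.0], [0, 0, np.float64(-0.964), 0.429, 0.306, -0.004, 1.0],
[0, 0, np.float64(-0.964), 0.408, 0.334, -0.004, 1.0], [0, 0, np.float64(-0.964), 0.384, 0.361, -0.004, 1.0], [0, 0, np.float64(-0.964), 0.359, 0.386, -0.004, 1.0], [0, 0, np.float64(-0.964), 0.332, 0.409, -0.004, 1.0], [0, 0, np.float64(-0.964), 0.304, 0.431, -0.004, 1.0], [0, 0, np.float64(-0.964), 0.275, 0.45, -0.004, 1.0], [0, 0, np.float64(-0.964), 0.244, 0.467, -0.004, 1.0], [0, 0, np.float64(-0.964), 0.212, 0.483, -0.004, 1.0],
```

>>> carry_out --pt "0 0 -0.96 0.49 -0.2 0 1" --pt "0 0 -0.96 0.5 -0.17 0 1" --pt "0 0 -0.96 0.51 -0.13 0 1" --pt "0 0 -0.96 0.52 -0.1 0 1" --pt "0 0 -0.96 0.52 -0.06 0 1" --pt "0 0 -0.96 0.53 -0.03 0 1" --pt "0 0 -0.96 0.53 0.01 0 1" --pt "0 0 -0.96 0.53 0.04 0 1"

```text
clock: 1.6
tcp_pos: [0.3304, -0.5369, 0.1959]
tool_rot: [2.869, 1.28, 0.0]
wrist_force: [0.3, -0.7, -0.7]
width: 1.0
grip_force: 0.0
```

>>> carry_out --pt "0 0 -0.96 0.52 0.08 0 1" --pt "0 0 -0.96 0.52 0.11 0 1" --pt "0 0 -0.96 0.51 0.15 0 1" --pt "0 0 -0.96 0.5 0.18 0 1" --pt "0 0 -0.96 0.48 0.21 0 1" --pt "0 0 -0.96 0.47 0.25 0 1" --pt "0 0 -0.96 0.45 0.28 0 1" --pt "0 0 -0.96 0.43 0.31 0 1"

```text
clock: 2.4
tcp_pos: [0.4617, -0.4299, 0.1959]
tool_rot: [2.427, 1.994, 0.0]
wrist_force: [0.3, -0.1, 0.0]
width: 0.998
grip_force: 0.0
```

>>> carry_out --pt "0 0 -0.96 0.41 0.33 0 1" --pt "0 0 -0.96 0.38 0.36 0 1" --pt "0 0 -0.96 0.36 0.39 0 1" --pt "0 0 -0.96 0.33 0.41 0 1" --pt "0 0 -0.96 0.3 0.43 0 1" --pt "0 0 -0.96 0.28 0.45 0 1" --pt "0 0 -0.96 0.24 0.47 0 1" --pt "0 0 -0.96 0.21 0.48 0 1"

```text
clock: 3.2
tcp_pos: [0.5925, -0.3238, 0.1958]
tool_rot: [1.812, 2.566, 0.0]
wrist_force: [0.1, 0.2, -0.3]
width: 0.999
grip_force: 0.0
```

```bash
cat > wl.py <<'E'
from meas import *
import sys
n=sys.argv[1]; s=bot.state(); im,d=bot.capture('wrist'); P=cloud('wrist',d,s); save(im,n); np.savez(n+'.npz',im=im,P=P)
x,y,z=P[...,0],P[...,1],P[...,2]
im=im.astype(int)
print('valid',np.isfinite(z).mean(),'x',np.nanmin(x),np.nanmax(x),'y',np.nanmin(y),np.nanmax(y))
for nm,m in (('wing',(z>.065)&(z<.074)&(y<-.28)),('lug',(z>.061)&(z<.071)&(y>-.24)&(y<-.1)),('green',(im[...,1]>im[...,0]+25)&(abs(z-.0305)<.004)&(y<0)),('bar',(abs(z-.032)<.003)&(im[...,0]>im[...,1]+15)&(y<-.04)&(y>-.3)&(x<.62))):
    if m.sum()>20: print(nm,m.sum(),rect(P[m]),pca(P[m]),np.round(np.median(P[m][:,2]),4))
E
python3 wl.py w1
```

```text
valid 0.984951171875 x 0.20782161888482092 1.839082793545558 y -0.6337368462463033 -0.009797643412211537
wing 794 (array([ 466. , -402.6]), array([ 41.5, 308.9]), np.float32(31.92)) (array([ 535.6, -355.2]), np.float64(29.41)) 0.0709
lug 462 (array([ 585.5, -177.2]), array([14.4, 21.9]), np.float32(1.11)) (array([ 585.3, -177.9]), np.float64(1.55)) 0.0679
green 15241 (array([ 645.9, -190.2]), array([ 68.9, 223.6]), np.float32(91.14)) (array([ 646.1, -187.7]), np.float64(89.85)) 0.0318
bar 4630 (array([ 585.9, -203.6]), array([ 26.6, 193.2]), np.float32(91.26)) (array([ 585.6, -203.3]), np.float64(91.07)) 0.0333
```

View pics/w1.png

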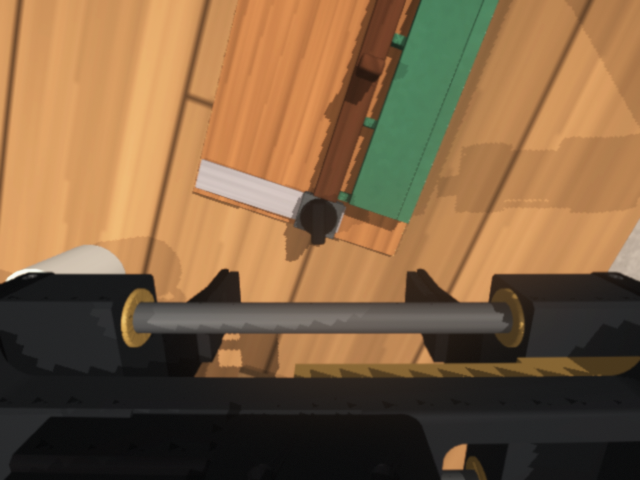

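```bash
sed -i 's/(y<-.28)),/(y<-.28)\&(y>-.38)\&(x>.54)),/' wl.py
python3 - <<'E'
from meas import *
D=np.load('w1.npz');P=D['P'];x,y,z=P[...,0],P[...,1],P[...,2]
for lo,hi in ((.066,.074),(.068,.074),(.050,.074)):
    m=(z>lo)&(z<hi)&(y<-.28)&(y>-.38)&(x>.54)&(x<.65); print(m.sum(),rect(P[m]),pca(P[m]),np.median(z[m]))
m=(abs(z-.046)<.006)&(y<-.28)&(y>-.38)&(x>.54)&(x<.65); print('blk',rect(P[m]))
E
python3 plan.py 0.589 -0.325 0.1 109.6 1
```

```text
617 (array([ 588.2, -326.5]), array([13.8, 41.6]), np.float32(109.13)) (array([ 587.9, -325.7]), np.float64(108.74)) 0.07102877527311074
599 (array([ 588.2, -326.5]), array([13.8, 41.6]), np.float32(109.05)) (array([ 587.9, -326. ]), np.float64(108.74)) 0.07104950387994502
647 (array([ 588.2, -326.5]), array([13.8, 41.6]), np.float32(109.13)) (array([ 587.6, -324.9]), np.float64(108.69)) 0.07098526714474568
blk (array([ 588.1, -326.7]), array([38.3, 38.5]), np.float32(70.23))
at [ 0.5958 -0.3195  0.1959] yaw 109.92 tilt [0.0033 0.0031] t 3.2 w 0.998 dyaw -0.32 rows 3
tiltfix [ 0.059 -0.026  0.   ]
[0, 0, np.float64(0.027), -0.024, -0.069, 0.799, 1.0], [0, 0, np.float64(0.027), -0.024, -0.069, 0.799, 1.0], [0, 0, np.float64(0.027), -0.024, -0.069, 0.799, 1.0],
```

>>> carry_out --pt "0 0 0 -0.02 -0.07 0.5 1" --pt "0 0 0 -0.02 -0.07 0.5 1" --pt "0 0 0 -0.02 -0.07 0.5 1" --pt "0 0 0 0 0 0 1" --pt "0 0 0 0 0 0 1"

```text
clock: 3.75
tcp_pos: [0.5843, -0.3299, 0.1361]
tool_rot: [-1.819, -2.561, -0.0]
wrist_force: [0.2, 0.4, 0.2]
width: 1.0
grip_force: 0.0
```

```bash
python3 wl.py w2; python3 plan.py 0.588 -0.325 0.042 109 1
```

```text
valid 0.9850325520833333 x 0.25557084496552995 0.9236998644679566 y -0.5829320434212704 -0.05515778697592333
wing 891 (array([ 588.4, -326.6]), array([13.6, 41.6]), np.float32(109.17)) (array([ 587.8, -325.5]), np.float64(108.79)) 0.0711
lug 729 (array([ 585. , -177.4]), array([14.3, 22.3]), np.float32(1.56)) (array([ 584.7, -178.3]), np.float64(2.29)) 0.0678
green 19018 (array([ 646.2, -203.4]), array([ 69. , 197.4]), np.float32(91.03)) (array([ 646.5, -202. ]), np.float64(89.35)) 0.0318
bar 5508 (array([ 586.2, -217.4]), array([ 26.9, 165.4]), np.float32(91.41)) (array([ 585.8, -221.2]), np.float64(91.22)) 0.0333
at [ 0.585  -0.33    0.1369] yaw 109.24 tilt [ 0.0016 -0.0005] t 3.8 w 1.0 dyaw -0.24 rows 3
tiltfix [ 0.019  0.015 -0.   ]
[0, 0, np.float64(0.02), 0.031, 0.038, 0.791, 1.0], [0, 0, np.float64(0.02), 0.031, 0.038, 0.791, 1.0], [0, 0, np.float64(0.02), 0.031, 0.037, 0.791, 1.0],
```

>>> carry_out --pt "0 0 0 0.03 0.05 0.6 1" --pt "0 0 0 0.04 0.06 0.6 1" --pt "0 0 0 0 0 0.6 1" --pt "0 0 0 0 0 0.57 1" --pt "0 0 0 0 0 0 0" --pt "0 0 0 0 0 0 0" --pt "0 0 0 0 0 0 0" --pt "0 0 0 0 0 0 0" --newtons 30

```text
clock: 4.6
tcp_pos: [0.5885, -0.3262, 0.043]
tool_rot: [1.818, 2.558, 0.001]
wrist_force: [1.2, -1.0, 0.1]
width: 0.723
grip_force: 0.0
```

```bash
python3 plan.py 0.588 -0.325 0.042 109 0; python3 -c "
from h import *;s=bot.state();print({k:np.round(v,2) for k,v in s.items()})"
```

```text
at [ 0.5885 -0.3262  0.043 ] yaw 109.22 tilt [ 0.0029 -0.0015] t 4.6 w 0.723 dyaw -0.22 rows 1
tiltfix [ 0.032  0.034 -0.   ]
[0, 0, np.float64(0.055), 0.034, -0.003, 0.026, 0.0], 
{'clock': np.float64(4.6), 'joint_pos': array([ 0.75,  0.66, -0.45,  1.65,  0.35,  0.91,  0.5 ]), 'qd': array([0.  , 0.  , 0.  , 0.01, 0.  , 0.  , 0.  ]), 'effort': array([-3.000e-02, -5.399e+01, -6.310e+00, -1.921e+01, -3.000e-02,
        6.000e-02,  0.000e+00]), 'tcp_pos': array([ 0.59, -0.33,  0.04]), 'tool_rot': array([1.82, 2.56, 0.  ]), 'wrist_force': array([ 1.16, -0.96,  0.08]), 'wrist_torque': array([ 0.02, -0.1 ,  0.05]), 'grip_force': np.float64(0.0), 'width': np.float64(0.72)}
```

>>> carry_out --pt "0 0 0 0 0 0 0" --pt "0 0 0 0 0 0 0" --pt "0 0 0 0 0 0 0" --pt "0 0 0 0 0 0 0" --pt "0 0 0 0 0 0 0" --pt "0 0 0 0 0 0 0" --pt "0 0 0 0 0 0 0" --pt "0 0 0 0 0 0 0"

```text
clock: 5.4
tcp_pos: [0.5884, -0.3254, 0.0411]
tool_rot: [1.818, 2.56, 0.002]
wrist_force: [2.8, 0.8, -2.2]
width: 0.148
grip_force: 30.0
```

>>> carry_out --pt "0 0 0 0 0 0 0" --pt "0 0 -1 0 0 0 0" --pt "0 0 -1 0 0 0 0" --pt "0 0 -1 0 0 0 0" --pt "0 0 -1 0 0 0 0" --pt "0 0 -1 0 0 0 0" --pt "0 0 -1 0 0 0 0" --pt "0 0 -1 0 0 0 0"

```text
clock: 6.2
tcp_pos: [0.588, -0.3255, 0.0411]
tool_rot: [1.141, 2.926, 0.001]
wrist_force: [3.2, 0.9, -2.7]
width: 0.149
grip_force: 30.1
```

```bash
cat > st.py <<'E'
from h import *
s=bot.state();M=R.from_rotvec(s['tool_rot']).as_matrix()
print('yaw',round(np.degrees(np.arctan2(M[1,0],M[0,0])),2),*[(k,np.round(s[k],3).tolist()) for k in ('clock','joint_pos','tcp_pos','wrist_force','wrist_torque','width','grip_force')])
E
python3 st.py
```

```text
yaw 137.38 ('clock', 6.2) ('joint_pos', [0.827, 0.689, -0.571, 1.651, 0.441, 0.932, 0.92]) ('tcp_pos', [0.588, -0.326, 0.041]) ('wrist_force', [3.169, 0.851, -2.675]) ('wrist_torque', [0.147, -0.906, -0.121]) ('width', 0.149) ('grip_force', 30.059)
```

>>> carry_out --pt "0 0 -1 0 0 0 0" --pt "0 0 -1 0 0 0 0" --pt "0 0 -1 0 0 0 0" --pt "0 0 -1 0 0 0 0" --pt "0 0 -1 0 0 0 0" --pt "0 0 -1 0 0 0 0" --pt "0 0 -1 0 0 0 0"

```text
clock: 6.9
tcp_pos: [0.5868, -0.3259, 0.041]
tool_rot: [-0.4, -3.115, 0.0]
wrist_force: [1.5, 1.5, -0.5]
width: 0.151
grip_force: 30.1
```

```bash
python3 st.py
```

```text
yaw 165.36 ('clock', 6.9) ('joint_pos', [0.898, 0.722, -0.685, 1.647, 0.532, 0.969, 1.34]) ('tcp_pos', [0.587, -0.326, 0.041]) ('wrist_force', [1.481, 1.501, -0.509]) ('wrist_torque', [0.216, -0.467, -0.162]) ('width', 0.151) ('grip_force', 30.064)
```

>>> carry_out --pt "0 0 -1 0 0 0 0" --pt "0 0 -1 0 0 0 0" --pt "0 0 -1 0 0 0 0" --pt "0 0 -1 0 0 0 0"

```text
clock: 7.3
tcp_pos: [0.5868, -0.3261, 0.041]
tool_rot: [0.037, -3.14, 0.0]
wrist_force: [1.5, 0.2, -1.2]
width: 0.147
grip_force: 30.1
```

```bash
python3 st.py
```

```text
yaw -178.65 ('clock', 7.3) ('joint_pos', [0.935, 0.743, -0.749, 1.645, 0.584, 0.991, 1.582]) ('tcp_pos', [0.587, -0.326, 0.041]) ('wrist_force', [1.521, 0.239, -1.163]) ('wrist_torque', [0.163, -0.473, -0.102]) ('width', 0.147) ('grip_force', 30.065)
```

>>> carry_out --pt "0 0 -0.8 0 0 0 0" --pt "0 0 -0.8 0 0 0 0" --pt "0 0 0 0 0 0 0"

```text
clock: 7.6
tcp_pos: [0.5868, -0.3261, 0.041]
tool_rot: [0.205, -3.134, -0.001]
wrist_force: [0.6, 1.4, -0.6]
width: 0.146
grip_force: 31.9
```

```bash
python3 st.py
```

```text
yaw -172.51 ('clock', 7.6) ('joint_pos', [0.95, 0.753, -0.773, 1.643, 0.603, 1.0, 1.675]) ('tcp_pos', [0.587, -0.326, 0.041]) ('wrist_force', [0.587, 1.402, -0.561]) ('wrist_torque', [0.305, -0.407, -0.516]) ('width', 0.146) ('grip_force', 31.937)
```

>>> carry_out --pt "0 0 0 0 0 0 0.45" --pt "0 0 0 0 0 0 0.45" --pt "0 0 0 0 0 0 0.45" --pt "0 0 0 0 0 0 0.45" --pt "0 0 0 0 0 -0.5 0.45" --pt "0 0 0 0 0 -0.5 0.45" --pt "0 0 0 0 0 -0.5 0.45" --pt "0 0 0 0 0 -0.5 0.45"

```text
clock: 8.4
tcp_pos: [0.587, -0.3258, 0.1218]
tool_rot: [0.209, -3.134, 0.0]
wrist_force: [-0.1, 0.3, -0.0]
width: 0.451
grip_force: 0.0
```

```bash
python3 plan.py 0.5855 -0.1765 0.115 181.2 0.45
```

```text
at [ 0.587  -0.3258  0.1218] yaw -172.37 tilt [-0.0005 -0.0003] t 8.4 w 0.451 dyaw -6.43 rows 4
tiltfix [-0.003 -0.007 -0.   ]
[0, 0, np.float64(0.402), -0.114, 0.926, 0.043, 0.45], [0, 0, np.float64(0.402), -0.088, 0.929, 0.043, 0.45], [0, 0, np.float64(0.402), -0.062, 0.931, 0.043, 0.45], [0, 0, np.float64(0.402), -0.036, 0.933, 0.043, 0.45],
```

>>> carry_out --pt "0 0 0.4 -0.11 0.93 0 0.45" --pt "0 0 0.4 -0.09 0.93 0 0.45" --pt "0 0 0.4 -0.06 0.93 0 0.45" --pt "0 0 0.4 -0.04 0.93 0 0.45" --pt "0 0 0 0 0 0 0.45" --pt "0 0 0 0 0 0 0.45"

```text
clock: 9.0
tcp_pos: [0.5857, -0.1757, 0.1214]
tool_rot: [-0.038, 3.141, -0.002]
wrist_force: [0.4, -0.7, 0.1]
width: 0.452
grip_force: 0.0
```

```bash
python3 wl.py w3; python3 plan.py 0.5855 -0.1765 0.038 181.2 0.45
```

```text
valid 0.9846451822916666 x 0.3885670510321635 0.8825261960655876 y -0.5047336582301897 0.1461972317149637
wing 1138 (array([ 586.9, -326.1]), array([14.8, 42.4]), np.float32(1.89)) (array([ 585.9, -325. ]), np.float64(1.52)) 0.0709
lug 502 (array([ 583.6, -176.5]), array([13.1, 21.5]), np.float32(1.25)) (array([ 582.9, -176.6]), np.float64(1.2)) 0.0679
green 6789 (array([ 631.1, -176.2]), array([ 40. , 252.7]), np.float32(91.17)) (array([ 625.6, -178.1]), np.float64(90.89)) 0.0318
bar 8196 (array([ 584.2, -170.6]), array([ 45.3, 259.4]), np.float32(91.44)) (array([ 583. , -172.4]), np.float64(91.13)) 0.0333
at [ 0.5856 -0.1773  0.1211] yaw -178.78 tilt [-0.0002 -0.0013] t 9.1 w 0.45 dyaw -0.02 rows 3
tiltfix [-0.018 -0.003 -0.   ]
[0, 0, np.float64(0.002), 0.001, 0.007, 0.692, 0.45], [0, 0, np.float64(0.002), 0.001, 0.007, 0.692, 0.45], [0, 0, np.float64(0.002), 0.001, 0.007, 0.692, 0.45],
```

>>> carry_out --pt "0 0 0 0 0.02 0.7 0.45" --pt "0 0 0 0 0 0.7 0.45" --pt "0 0 0 0 0 0.67 0.45" --pt "0 0 0 0 0 0 0" --pt "0 0 0 0 0 0 0" --pt "0 0 0 0 0 0 0" --pt "0 0 0 0 0 0 0" --pt "0 0 0 0 0 0 0"

```text
clock: 9.85
tcp_pos: [0.5875, -0.1759, 0.0408]
tool_rot: [-0.033, 3.137, -0.002]
wrist_force: [0.4, -0.1, 3.4]
width: 0.086
grip_force: 0.8
```

>>> carry_out --pt "0 0 0 0.3 0 0 0" --pt "0 0 0 0.35 0 0 0" --pt "0 0 0 0.35 0 0 0" --pt "0 0 0 0.35 0 0 0" --pt "0 0 0 0.35 0 0 0" --pt "0 0 0 0.35 0 0 0" --pt "0 0 0 0.35 0 0 0" --pt "0 0 0 0.3 0 0 0"

```text
clock: 10.65
tcp_pos: [0.48, -0.1777, 0.0407]
tool_rot: [-0.035, 3.135, -0.002]
wrist_force: [2.1, 1.2, 9.8]
width: 0.002
grip_force: 4.6
```

```bash
python3 st.py
```

```text
yaw -178.74 ('clock', 10.65) ('joint_pos', [0.907, 0.539, -0.816, 2.032, 0.553, 0.793, 1.356]) ('tcp_pos', [0.48, -0.178, 0.041]) ('wrist_force', [2.118, 1.245, 9.755]) ('wrist_torque', [0.413, -0.653, 0.02]) ('width', 0.002) ('grip_force', 4.567)
```

Run:
```python
from meas import *
for n in ('top','side'):
    im,d=bot.capture(n); save(im,n+'1'); P=cloud(n,d); np.savez(f'{n}1.npz',im=im,P=P)
a=cv2.imread('pics/top1.png')[150:300,270:470];b=cv2.imread('pics/side1.png')[150:300,240:440]
cv2.imwrite('pics/c1.png',cv2.resize(np.hstack([a,b]),(800,300),interpolation=cv2.INTER_CUBIC))
```

```text
(no output)
```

View pics/c1.png

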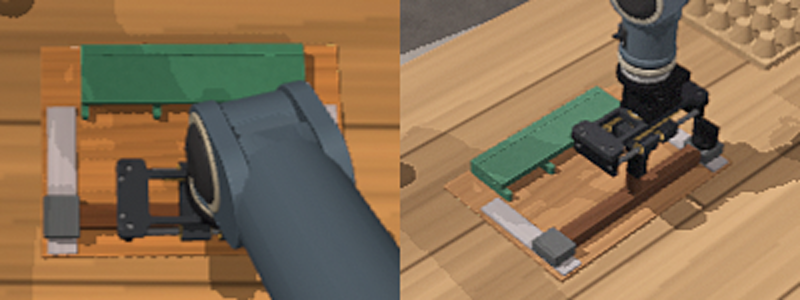

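```bash
python3 - <<'E'
from meas import *
a=cv2.imread('pics/side1.png')[185:275,300:430]
cv2.imwrite('pics/c2.png',cv2.resize(a,(800,554),interpolation=cv2.INTER_CUBIC))
for n in ('top','side'):
    D=np.load(n+'1.npz');P=D['P'];x,y,z=P[...,0],P[...,1],P[...,2];im=D['im'].astype(int)
    m=(abs(z-.032)<.002)&(x<.58)&(x>.4)&(y<-.01)&(y>-.33)&(im[...,0]>im[...,1]+15); print(n,'bar',m.sum(),rect(P[m]))
    m=(z>.05)&(z<.072)&(x<.6)&(x>.4)&(y<-.28)&(y>-.36); print('wing',m.sum(),rect(P[m]) if m.sum()>5 else 0)
    m=(z>.05)&(z<.072)&(x<.6)&(x>.4)&(y<-.12)&(y>-.22)&(im[...,0]>im[...,2]+20); print('lug',m.sum(),rect(P[m]) if m.sum()>5 else 0)
E
python3 st.py
```

```text
top bar 229 (array([ 486.4, -100. ]), array([ 33.5, 107.8]), np.float32(89.74))
wing 0 0
lug 0 0
side bar 313 (array([ 478.3, -173. ]), array([ 38.1, 274.4]), np.float32(88.8))
wing 88 (array([ 481.6, -327.1]), array([20.5, 42.9]), np.float32(0.81))
lug 31 (array([ 473.4, -175.9]), array([20.2, 27.3]), np.float32(39.09))
yaw -178.77 ('clock', 10.75) ('joint_pos', [0.908, 0.538, -0.816, 2.033, 0.552, 0.796, 1.356]) ('tcp_pos', [0.478, -0.178, 0.041]) ('wrist_force', [-1.053, 0.813, 11.867]) ('wrist_torque', [0.514, 0.216, -0.04]) ('width', 0.007) ('grip_force', 6.422)
```

View pics/c2.png

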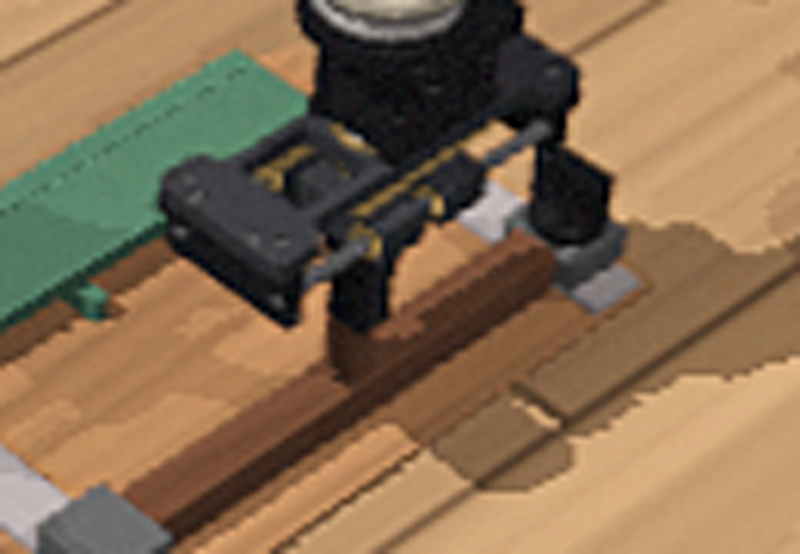

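>>> carry_out --pt "0 0 0 0 0 0 0.5" --pt "0 0 0 0 0 0 0.5" --pt "0 0 0 0 0 0 0.5" --pt "0 0 0 0 0 0 0.5" --pt "0 0 0 0 0 0 0.5" --pt "0 0 0 0 0 0 0.5"

```text
clock: 11.35
tcp_pos: [0.477, -0.1776, 0.0382]
tool_rot: [0.034, -3.141, -0.0]
wrist_force: [-0.5, 0.2, -0.5]
width: 0.448
grip_force: 0.0
```

```bash
python3 st.py
```

```text
yaw -178.76 ('clock', 11.35) ('joint_pos', [0.907, 0.543, -0.813, 2.034, 0.553, 0.796, 1.355]) ('tcp_pos', [0.477, -0.178, 0.038]) ('wrist_force', [-0.529, 0.176, -0.482]) ('wrist_torque', [0.136, -0.214, 0.002]) ('width', 0.448) ('grip_force', 0.0)
```

>>> carry_out --pt "0 0 0 0 0 -0.5 0.5" --pt "0 0 0 0 0 -0.5 0.5" --pt "0 0 0 0 0 -0.5 0.5" --pt "0 0 0 0 0 -0.5 0.5" --pt "0 0 0 0 0 0 0.5" --pt "0 0 0 0 0 0 0.5"

```text
clock: 11.95
tcp_pos: [0.4772, -0.1777, 0.1179]
tool_rot: [0.034, -3.141, 0.0]
wrist_force: [-0.1, 0.1, -0.4]
width: 0.498
grip_force: 0.0
```

```bash
python3 wl.py w4;python3 st.py
```

```text
valid 0.98505859375 x 0.2821064058016379 0.7635912303061949 y -0.5031786786298453 0.1407904256959822
lug 522 (array([ 482. , -178.8]), array([13.8, 21.7]), np.float32(0.98)) (array([ 481.2, -178.8]), np.float64(1.25)) 0.0678
bar 8203 (array([ 477.8, -173.7]), array([ 45.3, 252.4]), np.float32(89.03)) (array([ 481.3, -172.9]), np.float64(91.14)) 0.0333
yaw -178.76 ('clock', 12.0) ('joint_pos', [0.993, 0.437, -0.907, 1.968, 0.425, 0.94, 1.466]) ('tcp_pos', [0.477, -0.178, 0.117]) ('wrist_force', [1.109, -0.312, 0.538]) ('wrist_torque', [0.054, -0.096, -0.013]) ('width', 0.495) ('grip_force', 0.0)
```

View pics/w4.png

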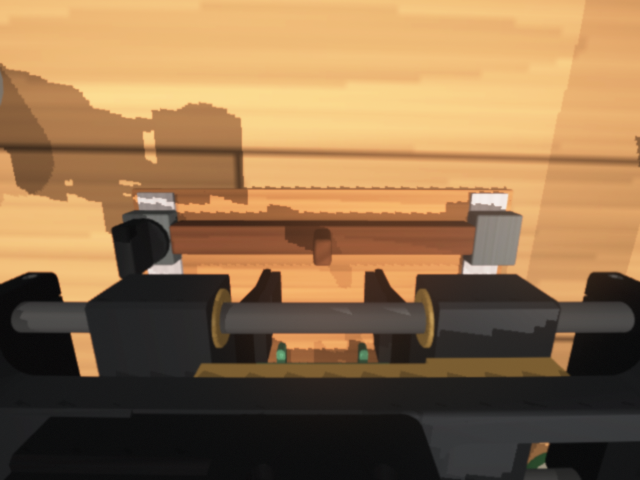

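>>> carry_out --pt "0 0 0 -0.13 -0.02 0.6 0.5" --pt "0 0 0 0 0 0.6 0.5" --pt "0 0 0 0 0 0.7 0.5" --pt "0 0 0 0 0 0 0.25" --pt "0 0 0 0 0 0 0.25" --pt "0 0 0 0 0 0 0.25" --pt "0 0 0 0 0 0 0.25" --pt "0 0 0 0 0 0 0.25"

```text
clock: 12.8
tcp_pos: [0.4835, -0.1789, 0.0432]
tool_rot: [-0.033, 3.14, -0.001]
wrist_force: [0.4, 0.4, -0.1]
width: 0.26
grip_force: 0.0
```

```bash
python3 wl.py w5;python3 st.py
```

```text
valid 0.985048828125 x 0.318717921924319 0.6891163859806599 y -0.4253050177071062 0.06163092198007933
lug 1015 (array([ 481.8, -179.1]), array([21.7, 36.3]), np.float32(93.73)) (array([ 480.6, -178.8]), np.float64(1.32)) 0.0679
bar 12739 (array([ 481.9, -173.7]), array([ 27. , 252.6]), np.float32(90.95)) (array([ 479.5, -173.6]), np.float64(91.05)) 0.0333
yaw -178.79 ('clock', 12.85) ('joint_pos', [0.906, 0.544, -0.818, 2.018, 0.549, 0.809, 1.359]) ('tcp_pos', [0.483, -0.179, 0.043]) ('wrist_force', [0.279, 0.569, -0.582]) ('wrist_torque', [0.124, -0.148, -0.074]) ('width', 0.256) ('grip_force', 0.0)
```

View pics/w5.png

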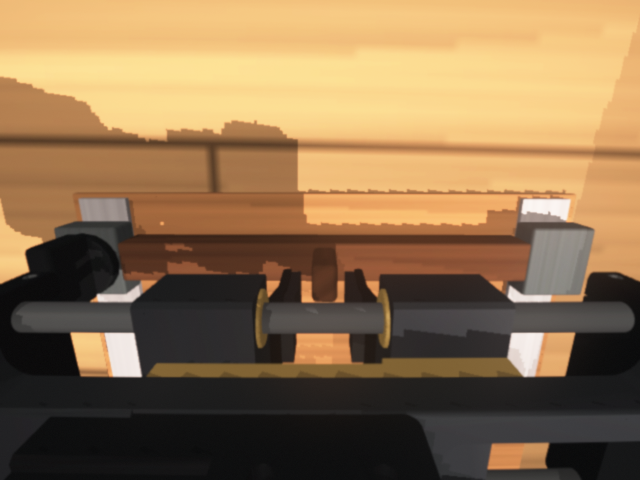

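Run:
```python
from h import *
c=bot.get_calibration('wrist'); T=np.array(c['tool_from_camera']); print(np.round(T,3)); Ti=np.linalg.inv(T)
def proj(p):
    q=Ti@np.r_[p,1]; a,b=q[0]/-q[2],-q[1]/-q[2]; k=1+c['k1']*(a*a+b*b); return np.round([c['fx']*a*k+c['cx'],c['fy']*b*k+c['cy']])
for x in (-.0095,0,.0095):
    for y in (-.0112,.0112):
        for z in (0,-.019,-.03): print(x,y,z,proj([x,y,z]))
D=np.load('w5.npz');P=D['P']; print(np.round(P[240:310:5,323],3))
print('finger',np.round(P[265:350:8,288],3))
print('finger',np.round(P[265:350:8,360],3))
```

```text
[[-0.     0.965  0.263  0.072]
 [ 1.     0.     0.    -0.001]
 [ 0.     0.263 -0.965 -0.19 ]
 [ 0.     0.     0.     1.   ]]
-0.0095 -0.0112 0 [306. 284.]
-0.0095 -0.0112 -0.019 [304. 298.]
-0.0095 -0.0112 -0.03 [303. 307.]
-0.0095 0.0112 0 [342. 284.]
-0.0095 0.0112 -0.019 [344. 298.]
-0.0095 0.0112 -0.03 [345. 307.]
0 -0.0112 0 [305. 270.]
0 -0.0112 -0.019 [304. 282.]
0 -0.0112 -0.03 [302. 290.]
0 0.0112 0 [342. 270.]
0 0.0112 -0.019 [344. 282.]
0 0.0112 -0.03 [346. 290.]
0.0095 -0.0112 0 [305. 255.]
0.0095 -0.0112 -0.019 [303. 266.]
0.0095 -0.0112 -0.03 [302. 273.]
0.0095 0.0112 0 [343. 255.]
0.0095 0.0112 -0.019 [345. 266.]
0.0095 0.0112 -0.03 [346. 273.]
[[ 0.469 -0.18   0.026]
 [ 0.471 -0.18   0.033]
 [ 0.472 -0.18   0.041]
 [ 0.472 -0.18   0.051]
 [ 0.471 -0.18   0.06 ]
 [ 0.472 -0.18   0.066]
 [ 0.474 -0.18   0.068]
 [ 0.477 -0.18   0.069]
 [ 0.48  -0.18   0.068]
 [ 0.482 -0.179  0.069]
 [ 0.486 -0.179  0.068]
 [ 0.488 -0.179  0.069]
 [ 0.491 -0.179  0.068]
 [ 0.45  -0.18   0.155]]
finger [[ 0.484 -0.202  0.034]
 [ 0.472 -0.197  0.078]
 [ 0.472 -0.196  0.088]
 [ 0.474 -0.196  0.093]
 [ 0.474 -0.195  0.102]
 [ 0.45  -0.189  0.156]
 [ 0.451 -0.189  0.158]
 [ 0.453 -0.189  0.159]
 [ 0.455 -0.189  0.159]
 [ 0.482 -0.193  0.12 ]
 [ 0.486 -0.193  0.12 ]]
finger [[ 0.483 -0.156  0.034]
 [ 0.472 -0.161  0.077]
 [ 0.471 -0.163  0.089]
 [ 0.472 -0.163  0.096]
 [ 0.474 -0.164  0.101]
 [ 0.45  -0.171  0.156]
 [ 0.451 -0.171  0.158]
 [ 0.453 -0.171  0.158]
 [ 0.455 -0.171  0.159]
 [ 0.481 -0.165  0.121]
 [ 0.485 -0.165  0.12 ]]
```

Run:
```python
from h import *
# tool-frame finger points from raw: use P and known tcp
for n,tcp,yaw in (('w5',(.483,-.179,.043),-178.8),('w4',(.4772,-.1777,.117),-178.76),('w2',(.585,-.33,.1365),109.3)):
    D=np.load(n+'.npz');P=D['P'];im=D['im'].astype(int)
    t=np.radians(yaw);Z=np.array([[np.cos(t),np.sin(t),0],[np.sin(t),-np.cos(t),0],[0,0,-1]])
    q=(P-np.array(tcp))@Z
    m=(im.max(-1)<70)&(abs(q[...,0])<.03)&(abs(q[...,1])<.07)&(q[...,2]<.02)&(q[...,2]>-.08)&np.isfinite(q[...,2])
    for s in (-1,1):
        w=q[m&(s*q[...,1]>0)]; o=np.argsort(-w[:,2])
        print(n,s,len(w),np.round(w[o[:200:25]],3).tolist())
```

```text
w5 -1 1534 [[0.013, -0.07, 0.02], [0.014, -0.049, 0.019], [0.014, -0.069, 0.018], [0.013, -0.037, 0.017], [0.014, -0.03, 0.017], [0.014, -0.056, 0.016], [0.013, -0.049, 0.015], [0.014, -0.037, 0.014]]
w5 1 1132 [[0.011, 0.0, -0.014], [0.01, 0.015, -0.03], [0.011, 0.018, -0.032], [0.009, 0.011, -0.034], [0.004, 0.011, -0.035], [-0.0, 0.011, -0.036], [0.01, 0.012, -0.038], [0.01, 0.014, -0.039]]
w4 -1 1265 [[0.011, -0.03, -0.03], [0.01, -0.024, -0.033], [0.012, -0.028, -0.035], [0.008, -0.023, -0.036], [0.011, -0.029, -0.037], [0.012, -0.028, -0.038], [0.005, -0.023, -0.04], [0.01, -0.023, -0.041]]
w4 1 1255 [[0.011, 0.027, -0.03], [0.011, 0.026, -0.033], [0.006, 0.021, -0.035], [0.011, 0.027, -0.036], [0.01, 0.025, -0.037], [-0.0, 0.021, -0.039], [0.007, 0.021, -0.04], [0.003, 0.021, -0.041]]
w2 -1 1683 [[0.009, -0.047, -0.028], [0.004, -0.045, -0.03], [0.009, -0.045, -0.031], [0.004, -0.045, -0.032], [0.007, -0.045, -0.033], [0.009, -0.045, -0.034], [0.009, -0.049, -0.035], [0.008, -0.045, -0.036]]
w2 1 1647 [[0.009, 0.043, -0.028], [0.009, 0.046, -0.03], [-0.002, 0.043, -0.031], [-0.001, 0.042, -0.032], [0.004, 0.042, -0.033], [0.009, 0.045, -0.034], [0.009, 0.045, -0.034], [0.007, 0.042, -0.035]]
```

The finger depth points end about 28 mm short of the reported TCP, in all three wrist pictures. That explains why the grip closed above the lug. I will lower every grasp by 28 mm.

>>> carry_out --pt "0 0 0 0 0 0 0.4" --pt "0 0 0 0 0 0 0.4" --pt "0 0 0 0 0 0.4 0.4" --pt "0 0 0 0 0 0.4 0" --pt "0 0 0 0 0 0 0" --pt "0 0 0 0 0 0 0" --pt "0 0 0 0 0 0 0" --pt "0 0 0 0 0 0 0"

```text
clock: 13.65
tcp_pos: [0.4827, -0.178, 0.0098]
tool_rot: [-0.034, 3.141, 0.002]
wrist_force: [2.0, 1.6, -8.3]
width: 0.156
grip_force: 30.0
```

```bash
python3 st.py
```

```text
yaw -178.76 ('clock', 13.65) ('joint_pos', [0.869, 0.59, -0.774, 2.039, 0.604, 0.752, 1.313]) ('tcp_pos', [0.483, -0.178, 0.01]) ('wrist_force', [1.964, 1.623, -8.346]) ('wrist_torque', [0.454, -0.418, -0.06]) ('width', 0.156) ('grip_force', 30.006)
```

>>> carry_out --pt "0 0 0 0.12 0 0 0" --pt "0 0 0 0.12 0 0 0" --pt "0 0 0 0.12 0 0 0" --pt "0 0 0 0.05 0 0 0" --pt "0 0 0 0 0 0 0"

```text
clock: 14.15
tcp_pos: [0.4693, -0.1782, 0.0099]
tool_rot: [-0.034, 3.134, 0.004]
wrist_force: [10.3, 2.9, -22.2]
width: 0.159
grip_force: 30.0
```

>>> carry_out --pt "0 0 0 0 0 0 0.5" --pt "0 0 0 0 0 0 0.5" --pt "0 0 0 0 0 0 0.5" --pt "0 0 0 0 0 0 0.5" --pt "0 0 0 0 0 -1 0.6" --pt "0 0 0 0 0 -1 0.6" --pt "0 0 0 0 0 -1 0.6" --pt "0 0 0 0 0 -1 0.6"

```text
clock: 14.95
tcp_pos: [0.4661, -0.179, 0.172]
tool_rot: [0.034, -3.141, 0.001]
wrist_force: [0.6, -0.4, 0.7]
width: 0.595
grip_force: 0.0
```

```bash
python3 st.py; sed -i 's/np.float64//' plan.py; sed -i 's/\[0,0,round(-dy\/n\/4,3)/[0,0,round(float(-dy\/n\/4),3)/' plan.py
python3 - <<'E'
from h import *
from plan import *
E
python3 plan.py 0.52 0.13 0.17 204 0.6
```

```text
yaw -178.76 ('clock', 14.95) ('joint_pos', [1.075, 0.353, -0.969, 1.931, 0.34, 1.032, 1.549]) ('tcp_pos', [0.466, -0.179, 0.172]) ('wrist_force', [0.583, -0.395, 0.673]) ('wrist_torque', [0.06, -0.183, 0.014]) ('width', 0.595) ('grip_force', 0.0)
at [ 0.4661 -0.179   0.172 ] yaw -178.76 tilt [-0.0003 -0.0006] t 14.9 w 0.595 dyaw 22.76 rows 8
tiltfix [-0.008 -0.004 -0.   ]
[0, 0, -0.711, -0.189, 0.962, 0.006, 0.6], [0, 0, -0.711, -0.237, 0.951, 0.006, 0.6], [0, 0, -0.711, -0.284, 0.938, 0.006, 0.6], [0, 0, -0.711, -0.33, 0.923, 0.006, 0.6], [0, 0, -0.711, -0.375, 0.905, 0.006, 0.6], [0, 0, -0.711, -0.42, 0.886, 0.006, 0.6], [0, 0, -0.711, -0.463, 0.864, 0.006, 0.6], [0, 0, -0.711, -0.506, 0.84, 0.006, 0.6],
```

```bash
cat >> h.py <<'E'
def boards(P):
    from meas import rect,pca
    x,y,z=P[...,0],P[...,1],P[...,2]; out=[]
    for b in ((.566,.216),(.417,.332),(.427,.16)):
        nb=(np.hypot(x-b[0],y-b[1])<.09)&(z>.036)&(z<.05)
        if nb.sum()>15: print('grip',nb.sum(),rect(P[nb]),pca(P[nb]))
E
python3 - <<'E'
from h import *
im,d=bot.capture('top'); boards(cloud('top',d))
E
python3 plan.py 0.468 0.06 0.12 192 0.6
```

```text
grip 101 (array([540.3, 231. ]), array([16.2, 29.4]), np.float32(152.38)) (array([539.5, 229.8]), np.float64(152.3))
grip 110 (array([390.6, 323.6]), array([15.9, 30.2]), np.float32(24.86)) (array([390.8, 322.4]), np.float64(25.7))
grip 102 (array([400.2, 148.9]), array([14.1, 30.2]), np.float32(22.23)) (array([399.9, 148.1]), np.float64(22.34))
at [ 0.4705 -0.1794  0.1781] yaw -178.75 tilt [ 0.0096 -0.0053] t 15.0 w 0.601 dyaw 10.75 rows 7
tiltfix [-0.079  0.136  0.   ]
[0, 0, -0.384, -0.01, 0.855, 0.208, 0.6], [0, 0, -0.384, -0.032, 0.855, 0.208, 0.6], [0, 0, -0.384, -0.055, 0.853, 0.208, 0.6], [0, 0, -0.384, -0.078, 0.852, 0.208, 0.6], [0, 0, -0.384, -0.101, 0.849, 0.208, 0.6], [0, 0, -0.384, -0.124, 0.846, 0.208, 0.6], [0, 0, -0.384, -0.146, 0.843, 0.208, 0.6],
```

>>> carry_out --pt "0 0 -0.38 -0.01 0.86 0.2 0.6" --pt "0 0 -0.38 -0.03 0.86 0.2 0.6" --pt "0 0 -0.38 -0.05 0.85 0.2 0.6" --pt "0 0 -0.38 -0.08 0.85 0.2 0.6" --pt "0 0 -0.38 -0.1 0.85 0.2 0.6" --pt "0 0 -0.38 -0.12 0.85 0.2 0.6" --pt "0 0 -0.38 -0.15 0.84 0.2 0.6" --pt "0 0 0 0 0 0 0.6"

```text
clock: 15.8
tcp_pos: [0.4629, 0.0657, 0.1142]
tool_rot: [-0.338, 3.123, 0.003]
wrist_force: [-0.2, 0.7, -0.2]
width: 0.599
grip_force: 0.0
```

```bash
python3 st.py; python3 plan.py 0.4002 0.1487 0.06 202.3 0.6
```

```text
yaw -167.63 ('clock', 15.8) ('joint_pos', [0.603, 0.405, -1.017, 2.058, 0.436, 0.909, 1.134]) ('tcp_pos', [0.463, 0.066, 0.114]) ('wrist_force', [-0.166, 0.672, -0.186]) ('wrist_torque', [0.093, -0.117, 0.023]) ('width', 0.599) ('grip_force', 0.0)
at [0.4629 0.0657 0.1142] yaw -167.63 tilt [0.     0.0021] t 15.8 w 0.599 dyaw 9.93 rows 3
tiltfix [ 0.029  0.007 -0.   ]
[0, 0, -0.828, 0.363, 0.788, 0.451, 0.6], [0, 0, -0.828, 0.316, 0.807, 0.451, 0.6], [0, 0, -0.828, 0.269, 0.824, 0.451, 0.6],
```

>>> carry_out --pt "0 0 -0.83 0.36 0.79 0.2 0.6" --pt "0 0 -0.83 0.32 0.81 0.2 0.6" --pt "0 0 -0.83 0.27 0.82 0.2 0.6" --pt "0 0 0 0 0 0.3 0.6" --pt "0 0 0 0 0 0.3 0.6" --pt "0 0 0 0 0 0 0.6"

```text
clock: 16.4
tcp_pos: [0.4015, 0.1425, 0.0648]
tool_rot: [0.591, -3.083, 0.002]
wrist_force: [0.2, -0.9, 1.0]
width: 0.598
grip_force: 0.0
```

```bash
python3 st.py; python3 plan.py 0.4002 0.1487 -0.012 202.3 0.6
```

```text
yaw -158.29 ('clock', 16.4) ('joint_pos', [0.405, 0.435, -1.018, 2.186, 0.527, 0.793, 0.991]) ('tcp_pos', [0.402, 0.143, 0.065]) ('wrist_force', [0.167, -0.852, 0.995]) ('wrist_torque', [0.138, -0.157, -0.016]) ('width', 0.598) ('grip_force', 0.0)
at [0.4015 0.1425 0.0648] yaw -158.29 tilt [-0.0026 -0.0016] t 16.4 w 0.598 dyaw 0.59 rows 2
tiltfix [-0.008 -0.043  0.   ]
[0, 0, -0.074, -0.013, 0.078, 0.96, 0.6], [0, 0, -0.074, -0.014, 0.078, 0.96, 0.6],
```

>>> carry_out --pt "0 0 -0.15 -0.03 0.15 0.5 0.6" --pt "0 0 0 0 0 0.5 0.6" --pt "0 0 0 0 0 0.5 0.6" --pt "0 0 0 0 0 0.4 0.6" --pt "0 0 0 0 0 0 0" --pt "0 0 0 0 0 0 0" --pt "0 0 0 0 0 0 0" --pt "0 0 0 0 0 0 0"

```text
clock: 17.2
tcp_pos: [0.4016, 0.1503, -0.009]
tool_rot: [-0.609, 3.08, -0.0]
wrist_force: [-0.1, 0.2, 0.1]
width: 0.322
grip_force: 0.0
```

>>> carry_out --pt "0 0 0 0 0 0 0" --pt "0 0 0 0 0 0 0" --pt "0 0 0 0 0 0 0" --pt "0 0 0 0 0 0 0"

```text
clock: 17.6
tcp_pos: [0.4012, 0.1501, -0.0094]
tool_rot: [-0.61, 3.081, -0.001]
wrist_force: [0.4, -2.0, 6.9]
width: 0.156
grip_force: 30.0
```

```bash
python3 st.py; python3 plan.py 0.4002 0.1487 0.05 202.3 0
```

```text
yaw -157.6 ('clock', 17.6) ('joint_pos', [0.243, 0.554, -0.863, 2.237, 0.72, 0.653, 0.814]) ('tcp_pos', [0.401, 0.15, -0.009]) ('wrist_force', [0.387, -1.983, 6.931]) ('wrist_torque', [-0.197, -0.062, -0.093]) ('width', 0.156) ('grip_force', 29.981)
at [ 0.4012  0.1501 -0.0094] yaw -157.6 tilt [ 0.0008 -0.0008] t 17.6 w 0.156 dyaw -0.1 rows 2
tiltfix [-0.015  0.006  0.   ]
[0, 0, 0.013, 0.018, -0.011, -0.742, 0.0], [0, 0, 0.013, 0.018, -0.011, -0.742, 0.0],
```

>>> carry_out --newtons 50 --pt "0 0 0 0 0 0 0" --pt "0 0 0 0 0 -0.4 0" --pt "0 0 0 0 0 -0.6 0" --pt "0 0 0 0 0 -0.6 0" --pt "0 0 0 0 0 -0.6 0" --pt "0 0 0 0 0 -0.2 0"

```text
clock: 18.2
tcp_pos: [0.4017, 0.1509, 0.0878]
tool_rot: [-0.61, 3.079, 0.0]
wrist_force: [0.3, -0.1, -0.4]
width: 0.158
grip_force: 50.0
```

```bash
python3 st.py; python3 plan.py 0.5125 -0.0955 0.082 181.2 0 8
```

```text
yaw -157.58 ('clock', 18.2) ('joint_pos', [0.432, 0.401, -1.063, 2.163, 0.481, 0.832, 1.03]) ('tcp_pos', [0.402, 0.151, 0.088]) ('wrist_force', [0.293, -0.057, -0.442]) ('wrist_torque', [0.183, -0.075, -0.053]) ('width', 0.158) ('grip_force', 50.0)
at [0.4017 0.1509 0.0878] yaw -157.58 tilt [0.003  0.0008] t 18.2 w 0.158 dyaw -21.22 rows 8
tiltfix [-0.006  0.045  0.   ]
[0, 0, 0.663, -0.026, -0.844, 0.018, 0.0], [0, 0, 0.663, -0.065, -0.842, 0.018, 0.0], [0, 0, 0.663, -0.104, -0.838, 0.018, 0.0], [0, 0, 0.663, -0.143, -0.832, 0.018, 0.0], [0, 0, 0.663, -0.181, -0.825, 0.018, 0.0], [0, 0, 0.663, -0.219, -0.815, 0.018, 0.0], [0, 0, 0.663, -0.257, -0.804, 0.018, 0.0], [0, 0, 0.663, -0.294, -0.792, 0.018, 0.0],
```

>>> carry_out --pt "0 0 0.66 -0.03 -0.84 0 0" --pt "0 0 0.66 -0.07 -0.84 0 0" --pt "0 0 0.66 -0.1 -0.84 0 0" --pt "0 0 0.66 -0.14 -0.83 0 0" --pt "0 0 0.66 -0.18 -0.83 0 0" --pt "0 0 0.66 -0.22 -0.82 0 0" --pt "0 0 0.66 -0.26 -0.8 0 0" --pt "0 0 0.66 -0.29 -0.79 0 0"

```text
clock: 19.0
tcp_pos: [0.5114, -0.0974, 0.0852]
tool_rot: [0.033, -3.14, -0.0]
wrist_force: [0.7, -0.4, -0.9]
width: 0.155
grip_force: 50.0
```

>>> carry_out --pt "0 0 0 0 0 0 0" --pt "0 0 0 0 0 0 0" --pt "0 0 0 0 0 0 0"

```text
clock: 19.3
tcp_pos: [0.5109, -0.0947, 0.0856]
tool_rot: [0.039, -3.14, -0.001]
wrist_force: [0.5, -0.1, -1.3]
width: 0.158
grip_force: 50.0
```

```bash
cat > frm.py <<'E'
import sys
from h import *
F=np.array([.6118,-.1755]); Y=1.2
def w(fx,fy):
    t=np.radians(Y); return F+np.array([np.cos(t)*fx-np.sin(t)*fy,np.sin(t)*fx+np.cos(t)*fy])
if __name__=='__main__':
    from plan import *
    fx,fy,z,g,n=map(float,sys.argv[1:]); p=w(fx/1000,fy/1000); plan(p[0],p[1],z,180+Y,g,int(n))
E
python3 st.py; python3 frm.py -97.6 82 0.03 0 2
python3 - <<'E'
from meas import *
s=bot.state(); im,d=bot.capture('wrist'); P=cloud('wrist',d,s); save(im,'w6'); np.savez('w6.npz',im=im,P=P)
E
```

```text
yaw -178.59 ('clock', 19.3) ('joint_pos', [0.788, 0.5, -0.883, 1.974, 0.492, 0.898, 1.242]) ('tcp_pos', [0.511, -0.095, 0.086]) ('wrist_force', [0.455, -0.142, -1.285]) ('wrist_torque', [0.08, -0.098, 0.024]) ('width', 0.158) ('grip_force', 50.0)
at [ 0.5109 -0.0947  0.0856] yaw -178.59 tilt [-0.0013  0.0007] t 19.3 w 0.158 dyaw -0.21 rows 2
tiltfix [ 0.01  -0.018  0.   ]
[0, 0, 0.027, -0.02, -0.011, 0.696, 0.0], [0, 0, 0.027, -0.02, -0.011, 0.696, 0.0],
```

View pics/w6.png

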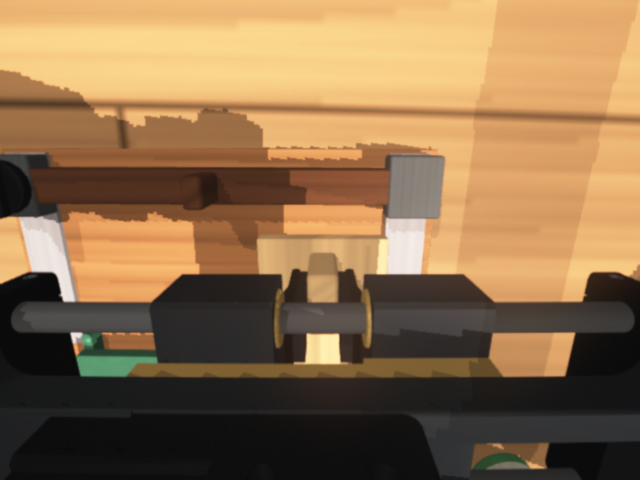

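```bash
cat > slab.py <<'E'
from meas import *
import sys
# slab in hand: tool-frame estimate from wrist picture file
def slab(n,tcp,yaw):
    D=np.load(n+'.npz');P=D['P'];t=np.radians(yaw);Z=np.array([[np.cos(t),np.sin(t),0],[np.sin(t),-np.cos(t),0],[0,0,-1]])
    q=(P-np.array(tcp))@Z
    m=(abs(q[...,2]+.0194)<.005)&(abs(q[...,1])<.06)&(abs(q[...,0])<.06)
    w=q[m]; x0=np.percentile(w[:,0],99.5); e=w[w[:,0]>x0-.012]
    for a in np.arange(x0-.012,x0,.003):
        r=w[(w[:,0]>a)&(w[:,0]<a+.003)]; print(np.round(a,4),np.round([r[:,1].min(),r[:,1].max(),(r[:,1].min()+r[:,1].max())/2],4))
    print('back edge x',x0,'z',np.median(w[:,2]))
    i=[e[abs(e[:,1]-c)<.004] for c in (-.028,.028)]
    print('edge x at y-,+',[np.percentile(w[abs(w[:,1]-c)<.004][:,0],99).round(4) for c in (-.028,0.015,.028)])
E
python3 - <<'E'
from slab import *
slab('w6',(.5109,-.0947,.0856),-178.59)
E
python3 st.py
```

```text
0.0137 [-0.0354  0.0338 -0.0008]
0.0167 [-0.036   0.0338 -0.0011]
0.0197 [-0.0359  0.0342 -0.0008]
0.0227 [-0.0357  0.034  -0.0008]
back edge x 0.025740427001014154 z -0.02065088985597309
edge x at y-,+ [np.float64(0.0257), np.float64(0.0257), np.float64(0.0257)]
yaw -178.56 ('clock', 19.35) ('joint_pos', [0.788, 0.5, -0.883, 1.973, 0.492, 0.898, 1.242]) ('tcp_pos', [0.511, -0.095, 0.086]) ('wrist_force', [0.212, -0.502, -1.881]) ('wrist_torque', [0.145, -0.102, -0.043]) ('width', 0.158) ('grip_force', 50.0)
```

>>> carry_out --pt "0 0 0.05 -0.04 -0.02 0.4 0" --pt "0 0 0 0 0 0.5 0" --pt "0 0 0 0 0 0.5 0" --pt "0 0 0 0 0 0.4 0" --pt "0 0 0 0 0 0.35 0" --pt "0 0 0 0 0 0 0"

```text
clock: 19.95
tcp_pos: [0.5122, -0.0962, -0.0016]
tool_rot: [0.032, -3.139, -0.001]
wrist_force: [-0.1, -0.5, -1.5]
width: 0.159
grip_force: 50.0
```

```bash
python3 st.py; python3 frm.py -97.6 82 -0.0015 0 1;  python3 frm.py -29 82 -0.002 0 6
```

```text
yaw -178.85 ('clock', 19.95) ('joint_pos', [0.693, 0.62, -0.769, 2.028, 0.634, 0.749, 1.122]) ('tcp_pos', [0.512, -0.096, -0.002]) ('wrist_force', [-0.145, -0.508, -1.525]) ('wrist_torque', [0.016, -0.105, -0.038]) ('width', 0.159) ('grip_force', 50.0)
at [ 0.5122 -0.0962 -0.0016] yaw -178.85 tilt [-0.0029  0.0008] t 19.9 w 0.159 dyaw 0.05 rows 1
tiltfix [ 0.012 -0.041  0.   ]
[0, 0, -0.012, -0.007, 0.017, -0.003, 0.0], 
at [ 0.5122 -0.0962 -0.0016] yaw -178.85 tilt [-0.0029  0.0008] t 19.9 w 0.159 dyaw 0.05 rows 6
tiltfix [ 0.012 -0.041  0.   ]
[0, 0, -0.002, -0.287, 0.003, 0.002, 0.0], [0, 0, -0.002, -0.287, 0.003, 0.002, 0.0], [0, 0, -0.002, -0.287, 0.003, 0.002, 0.0], [0, 0, -0.002, -0.287, 0.003, 0.002, 0.0], [0, 0, -0.002, -0.287, 0.003, 0.002, 0.0], [0, 0, -0.002, -0.287, 0.003, 0.002, 0.0],
```

>>> carry_out --pt "0 0 0 -0.2 0.015 0 0" --pt "0 0 0 -0.2 0 0 0" --pt "0 0 0 -0.2 0 0 0" --pt "0 0 0 -0.2 0 0 0" --pt "0 0 0 -0.2 0 0 0" --pt "0 0 0 0 0 0 0"

```text
clock: 20.55
tcp_pos: [0.5556, -0.0954, 0.0004]
tool_rot: [-0.03, 3.139, 0.001]
wrist_force: [1.6, 0.1, -4.6]
width: 0.158
grip_force: 50.0
```

```bash
python3 st.py; python3 frm.py -29 82 -0.002 0 4
```

```text
yaw -178.92 ('clock', 20.55) ('joint_pos', [0.657, 0.665, -0.76, 1.933, 0.636, 0.797, 1.13]) ('tcp_pos', [0.556, -0.095, 0.0]) ('wrist_force', [1.581, 0.119, -4.639]) ('wrist_torque', [0.025, -0.434, -0.063]) ('width', 0.158) ('grip_force', 50.0)
at [ 5.556e-01 -9.540e-02  4.000e-04] yaw -178.92 tilt [0.0029 0.0005] t 20.6 w 0.158 dyaw 0.12 rows 4
tiltfix [0.007 0.042 0.   ]
[0, 0, -0.007, -0.16, 0.005, 0.015, 0.0], [0, 0, -0.007, -0.16, 0.005, 0.015, 0.0], [0, 0, -0.007, -0.16, 0.005, 0.015, 0.0], [0, 0, -0.007, -0.16, 0.005, 0.015, 0.0],
```

>>> carry_out --pt "0 0 0 -0.12 0 0.03 0" --pt "0 0 0 -0.16 0 0 0" --pt "0 0 0 -0.16 0 0 0" --pt "0 0 0 -0.12 0 0 0" --pt "0 0 0 0 0 0 0"

```text
clock: 21.05
tcp_pos: [0.5769, -0.0947, -0.0007]
tool_rot: [-0.03, 3.14, 0.0]
wrist_force: [-0.2, 1.1, -0.4]
width: 0.152
grip_force: 50.0
```

```bash
python3 st.py; python3 frm.py -26.6 82 -0.002 0 1
```

```text
yaw -178.9 ('clock', 21.05) ('joint_pos', [0.636, 0.692, -0.753, 1.883, 0.637, 0.823, 1.135]) ('tcp_pos', [0.577, -0.095, -0.001]) ('wrist_force', [-0.177, 1.057, -0.379]) ('wrist_torque', [0.147, -0.121, 0.011]) ('width', 0.152) ('grip_force', 49.999)
at [ 0.5769 -0.0947 -0.0007] yaw -178.9 tilt [0.0013 0.0003] t 21.1 w 0.152 dyaw 0.1 rows 1
tiltfix [0.004 0.018 0.   ]
[0, 0, -0.025, -0.166, 0.013, 0.032, 0.0],
```

>>> carry_out --pt "0 0 0 -0.1 0 0.02 0" --pt "0 0 0 0 0 0.02 0" --pt "0 0 0 0 0 0 0.5" --pt "0 0 0 0 0 0 0.5" --pt "0 0 0 0 0 0 0.5" --pt "0 0 0 0 0 0 0.5" --pt "0 0 0 0 0 -0.3 0.5" --pt "0 0 0 0 0 -0.8 0.5"

```text
clock: 21.85
tcp_pos: [0.5775, -0.0949, 0.0402]
tool_rot: [0.031, -3.136, -0.001]
wrist_force: [-0.2, -0.7, 0.5]
width: 0.489
grip_force: 0.0
```

>>> carry_out --pt "0 0 0 0 0 -1 0.6" --pt "0 0 0 0 0 -1 0.6" --pt "0 0 0 0 0 0 0.6"

```text
clock: 22.15
tcp_pos: [0.584, -0.094, 0.1281]
tool_rot: [-0.03, 3.13, -0.002]
wrist_force: [1.1, -0.3, -0.2]
width: 0.594
grip_force: 0.0
```

```bash
python3 - <<'E'
from h import *
im,d=bot.capture('top'); P=cloud('top',d); boards(P)
s=bot.state(); im,d=bot.capture('wrist'); P=cloud('wrist',d,s); x,y,z=P[...,0],P[...,1],P[...,2]
from meas import *
m=(z>.044)&(z<.056)&(abs(x-.58)<.05)&(abs(y+.095)<.04); print('placed grip',m.sum(),rect(P[m]),np.median(z[m]))
E
python3 plan.py 0.54 0.2305 0.09 152.5 0.6
```

```text
grip 98 (array([539.7, 230. ]), array([15.2, 29.4]), np.float32(155.41)) (array([539.8, 229.8]), np.float64(152.25))
grip 111 (array([390.8, 323.6]), array([15.3, 29.8]), np.float32(26.98)) (array([390.9, 322.3]), np.float64(24.17))
placed grip 619 (array([576. , -95.9]), array([13.3, 30. ]), np.float32(0.83)) 0.05108049203289222
at [ 0.5804 -0.0949  0.1232] yaw -178.9 tilt [ 0.0028 -0.0011] t 22.2 w 0.596 dyaw -28.6 rows 9
tiltfix [-0.017  0.039  0.   ]
[0, 0, 0.794, 0.095, 0.906, 0.092, 0.6], [0, 0, 0.794, 0.145, 0.899, 0.092, 0.6], [0, 0, 0.794, 0.195, 0.89, 0.092, 0.6], [0, 0, 0.794, 0.244, 0.878, 0.092, 0.6], [0, 0, 0.794, 0.292, 0.863, 0.092, 0.6], [0, 0, 0.794, 0.339, 0.845, 0.092, 0.6], [0, 0, 0.794, 0.386, 0.825, 0.092, 0.6], [0, 0, 0.794, 0.431, 0.803, 0.092, 0.6],
[0, 0, 0.794, 0.475, 0.777, 0.092, 0.6],
```

>>> carry_out --pt "0 0 0.79 0.1 0.91 0 0.6" --pt "0 0 0.79 0.15 0.9 0 0.6" --pt "0 0 0.79 0.2 0.89 0 0.6" --pt "0 0 0.79 0.24 0.88 0 0.6" --pt "0 0 0.79 0.29 0.86 0.2 0.6" --pt "0 0 0.79 0.34 0.84 0.2 0.6" --pt "0 0 0.79 0.39 0.82 0.2 0.6" --pt "0 0 0.79 0.43 0.8 0.2 0.6"

```text
clock: 23.05
tcp_pos: [0.5414, 0.1948, 0.0879]
tool_rot: [-0.661, -3.069, 0.003]
wrist_force: [0.1, 0.3, -0.2]
width: 0.597
grip_force: 0.0
```

>>> carry_out --pt "0 0 0.79 0.47 0.78 0.2 0.6" --pt "0 0 0 0 0 0.2 0.6" --pt "0 0 0 0 0 0 0.6" --pt "0 0 0 0 0 0 0.6"

```text
clock: 23.45
tcp_pos: [0.5381, 0.2286, 0.0725]
tool_rot: [-0.744, -3.051, 0.003]
wrist_force: [-0.3, -0.2, 0.7]
width: 0.598
grip_force: 0.0
```

```bash
python3 st.py; python3 plan.py 0.54 0.2303 -0.010 152.5 0.6
```

```text
yaw 152.6 ('clock', 23.45) ('joint_pos', [0.064, 0.571, -0.734, 1.839, 0.474, 0.918, 0.205]) ('tcp_pos', [0.538, 0.229, 0.072]) ('wrist_force', [-0.282, -0.206, 0.713]) ('wrist_torque', [0.051, -0.189, -0.023]) ('width', 0.598) ('grip_force', 0.0)
at [0.5381 0.2286 0.0725] yaw 152.6 tilt [-0.0017 -0.0018] t 23.4 w 0.598 dyaw -0.1 rows 3
tiltfix [-0.034 -0.01   0.   ]
[0, 0, 0.009, -0.007, 0.02, 0.687, 0.6], [0, 0, 0.009, -0.007, 0.02, 0.687, 0.6], [0, 0, 0.009, -0.007, 0.02, 0.687, 0.6],
```

>>> carry_out --newtons 50 --pt "0 0 0 -0.02 0.06 0.5 0.6" --pt "0 0 0 0 0 0.5 0.6" --pt "0 0 0 0 0 0.55 0.6" --pt "0 0 0 0 0 0.5 0.6" --pt "0 0 0 0 0 0 0" --pt "0 0 0 0 0 0 0" --pt "0 0 0 0 0 0 0" --pt "0 0 0 0 0 0 0"

```text
clock: 24.25
tcp_pos: [0.5411, 0.2322, -0.0073]
tool_rot: [0.743, 3.051, 0.002]
wrist_force: [-0.3, -0.2, 0.1]
width: 0.323
grip_force: 0.0
```

>>> carry_out --pt "0 0 0 0 0 0 0" --pt "0 0 0 0 0 0 0" --pt "0 0 0 0 0 0 0" --pt "0 0 0 0 0 0 0" --pt "0 0 0 0 0 0 0"

```text
clock: 24.75
tcp_pos: [0.5404, 0.2317, -0.0079]
tool_rot: [0.743, 3.052, -0.001]
wrist_force: [-1.5, -2.4, 5.8]
width: 0.155
grip_force: 49.9
```

```bash
python3 st.py
```

```text
yaw 152.65 ('clock', 24.75) ('joint_pos', [0.002, 0.675, -0.658, 1.88, 0.574, 0.783, 0.123]) ('tcp_pos', [0.54, 0.232, -0.008]) ('wrist_force', [-1.468, -2.446, 5.753]) ('wrist_torque', [-0.455, 0.187, -0.041]) ('width', 0.155) ('grip_force', 49.947)
```

>>> carry_out --pt "0 0 0 0 0 -0.4 0" --pt "0 0 0 0 0 -0.6 0" --pt "0 0 0 0 0 -0.6 0" --pt "0 0 0 0 0 -0.6 0" --pt "0 0 0 0 0 -0.2 0" --pt "0 0 0 0 0 0 0"

```text
clock: 25.35
tcp_pos: [0.5409, 0.2326, 0.0888]
tool_rot: [0.742, 3.05, 0.003]
wrist_force: [-0.4, 0.5, -1.6]
width: 0.155
grip_force: 50.0
```

```bash
python3 st.py; python3 frm.py -99.3 0 0.088 0 11
```

```text
yaw 152.66 ('clock', 25.35) ('joint_pos', [0.07, 0.555, -0.747, 1.821, 0.459, 0.944, 0.216]) ('tcp_pos', [0.541, 0.233, 0.089]) ('wrist_force', [-0.422, 0.479, -1.644]) ('wrist_torque', [0.028, -0.16, 0.053]) ('width', 0.155) ('grip_force', 49.952)
at [0.5409 0.2326 0.0888] yaw 152.66 tilt [0.0027 0.0012] t 25.4 w 0.155 dyaw 28.54 rows 11
tiltfix [0.033 0.027 0.   ]
[0, 0, -0.649, -0.371, -0.858, 0.002, 0.0], [0, 0, -0.649, -0.332, -0.874, 0.002, 0.0], [0, 0, -0.649, -0.292, -0.888, 0.002, 0.0], [0, 0, -0.649, -0.251, -0.9, 0.002, 0.0], [0, 0, -0.649, -0.21, -0.911, 0.002, 0.0], [0, 0, -0.649, -0.169, -0.919, 0.002, 0.0], [0, 0, -0.649, -0.127, -0.926, 0.002, 0.0], [0, 0, -0.649, -0.085, -0.931, 0.002, 0.0],
[0, 0, -0.649, -0.043, -0.933, 0.002, 0.0], [0, 0, -0.649, -0.0, -0.934, 0.002, 0.0], [0, 0, -0.649, 0.042, -0.934, 0.002, 0.0],
```

>>> carry_out --pt "0 0 -0.65 -0.37 -0.86 0 0" --pt "0 0 -0.65 -0.33 -0.87 0 0" --pt "0 0 -0.65 -0.29 -0.89 0 0" --pt "0 0 -0.65 -0.25 -0.9 0 0" --pt "0 0 -0.65 -0.21 -0.91 0 0" --pt "0 0 -0.65 -0.17 -0.92 0 0" --pt "0 0 -0.65 -0.13 -0.93 0 0" --pt "0 0 -0.65 -0.09 -0.93 0 0"

```text
clock: 26.15
tcp_pos: [0.5184, -0.068, 0.0861]
tool_rot: [-0.176, -3.134, -0.0]
wrist_force: [1.6, -0.5, -1.3]
width: 0.153
grip_force: 50.0
```

>>> carry_out --pt "0 0 -0.65 -0.04 -0.93 0 0" --pt "0 0 -0.65 0 -0.93 0 0" --pt "0 0 -0.64 0.04 -0.93 0 0" --pt "0 0 0 0 0 0 0" --pt "0 0 0 0 0 0 0" --pt "0 0 0 0 0 0 0"

```text
clock: 26.75
tcp_pos: [0.5117, -0.1763, 0.0869]
tool_rot: [0.036, -3.141, -0.002]
wrist_force: [0.2, -0.2, -1.3]
width: 0.153
grip_force: 50.0
```

```bash
python3 st.py; python3 frm.py -99.3 0 -0.0005 0 3
python3 - <<'E'
from slab import *
s=bot.state(); im,d=bot.capture('wrist'); P=cloud('wrist',d,s); np.savez('w7.npz',im=im,P=P)
M=R.from_rotvec(s['tool_rot']).as_matrix(); slab('w7',s['tcp_pos'],np.degrees(np.arctan2(M[1,0],M[0,0])))
E
```

```text
yaw -178.68 ('clock', 26.75) ('joint_pos', [0.912, 0.527, -0.866, 1.925, 0.5, 0.921, 1.394]) ('tcp_pos', [0.512, -0.176, 0.087]) ('wrist_force', [0.154, -0.219, -1.289]) ('wrist_torque', [0.111, -0.126, -0.015]) ('width', 0.153) ('grip_force', 49.952)
at [ 0.5117 -0.1763  0.0869] yaw -178.68 tilt [-0.0009  0.0013] t 26.8 w 0.153 dyaw -0.12 rows 3
tiltfix [ 0.019 -0.012  0.   ]
[0, 0, 0.01, -0.006, -0.011, 0.728, 0.0], [0, 0, 0.01, -0.006, -0.011, 0.728, 0.0], [0, 0, 0.01, -0.006, -0.011, 0.728, 0.0], 
0.0106 [-0.0354  0.0344 -0.0005]
0.0136 [-0.0357  0.034  -0.0009]
0.0166 [-0.0357  0.034  -0.0009]
0.0196 [-0.0355  0.034  -0.0008]
back edge x 0.022624314373122983 z -0.019258918390083535
edge x at y-,+ [np.float64(0.0226), np.float64(0.0225), np.float64(0.0224)]
```

>>> carry_out --pt "0 0 0.03 -0.02 -0.03 0.4 0" --pt "0 0 0 0 0 0.5 0" --pt "0 0 0 0 0 0.5 0" --pt "0 0 0 0 0 0.4 0" --pt "0 0 0 0 0 0.4 0" --pt "0 0 0 0 0 0 0" --pt "0 0 0 0 0 0 0"

```text
clock: 27.5
tcp_pos: [0.513, -0.1786, -0.0011]
tool_rot: [0.031, -3.141, -0.001]
wrist_force: [0.4, 0.6, -0.1]
width: 0.156
grip_force: 50.0
```

```bash
python3 st.py; python3 frm.py -99.3 0 -0.001 0 1;  python3 frm.py -30.3 0 -0.001 0 8
```

```text
yaw -178.85 ('clock', 27.5) ('joint_pos', [0.829, 0.643, -0.76, 1.979, 0.633, 0.772, 1.285]) ('tcp_pos', [0.513, -0.179, -0.001]) ('wrist_force', [0.418, 0.562, -0.092]) ('wrist_torque', [0.094, -0.147, 0.006]) ('width', 0.156) ('grip_force', 49.991)
at [ 0.513  -0.1786 -0.0011] yaw -178.85 tilt [-0.0003  0.0003] t 27.5 w 0.156 dyaw 0.05 rows 1
tiltfix [ 0.005 -0.004  0.   ]
[0, 0, -0.013, 0.012, 0.025, -0.003, 0.0], 
at [ 0.513  -0.1786 -0.0011] yaw -178.85 tilt [-0.0003  0.0003] t 27.5 w 0.156 dyaw 0.05 rows 8
tiltfix [ 0.005 -0.004  0.   ]
[0, 0, -0.002, -0.214, 0.003, -0.0, 0.0], [0, 0, -0.002, -0.214, 0.003, -0.0, 0.0], [0, 0, -0.002, -0.214, 0.003, -0.0, 0.0], [0, 0, -0.002, -0.214, 0.003, -0.0, 0.0], [0, 0, -0.002, -0.214, 0.003, -0.0, 0.0], [0, 0, -0.002, -0.214, 0.003, -0.0, 0.0], [0, 0, -0.002, -0.214, 0.003, -0.0, 0.0], [0, 0, -0.002, -0.214, 0.003, -0.0, 0.0],
```

>>> carry_out --pt "0 0 0 0 0.025 0 0" --pt "0 0 0 -0.18 0 0 0" --pt "0 0 0 -0.18 0 0 0" --pt "0 0 0 -0.18 0 0 0" --pt "0 0 0 -0.18 0 0 0" --pt "0 0 0 -0.18 0 0 0" --pt "0 0 0 -0.1 0 0 0" --pt "0 0 0 0 0 0 0"

```text
clock: 28.3
tcp_pos: [0.5536, -0.1771, -0.0006]
tool_rot: [-0.031, 3.141, 0.0]
wrist_force: [0.3, -0.1, -0.6]
width: 0.155
grip_force: 50.0
```

```bash
python3 st.py; python3 frm.py -28.3 0 -0.001 0 1
```

```text
yaw -178.88 ('clock', 28.3) ('joint_pos', [0.783, 0.687, -0.751, 1.89, 0.634, 0.819, 1.283]) ('tcp_pos', [0.554, -0.177, -0.001]) ('wrist_force', [0.314, -0.149, -0.645]) ('wrist_torque', [0.116, -0.069, -0.015]) ('width', 0.155) ('grip_force', 49.991)
at [ 0.5536 -0.1771 -0.0006] yaw -178.88 tilt [0.0006 0.0002] t 28.3 w 0.155 dyaw 0.08 rows 1
tiltfix [0.003 0.008 0.   ]
[0, 0, -0.021, -0.747, 0.01, 0.011, 0.0],
```

Smooth. 30 mm remain, so I push about 26 mm, set the board down, release and lift.

>>> carry_out --pt "0 0 0 -0.15 0 0 0" --pt "0 0 0 -0.18 0 0 0" --pt "0 0 0 -0.18 0 0 0" --pt "0 0 0 -0.12 0 0 0" --pt "0 0 0 -0.05 0 0.02 0" --pt "0 0 0 0 0 0.02 0"

```text
clock: 28.9
tcp_pos: [0.5804, -0.1766, -0.0022]
tool_rot: [-0.03, 3.141, 0.0]
wrist_force: [0.2, 0.1, -1.1]
width: 0.155
grip_force: 50.0
```

>>> carry_out --pt "0 0 0 0 0 0 0.5" --pt "0 0 0 0 0 0 0.5" --pt "0 0 0 0 0 0 0.5" --pt "0 0 0 0 0 0 0.5" --pt "0 0 0 0 0 0 0.5" --pt "0 0 0 0 0 -0.5 0.5" --pt "0 0 0 0 0 -1 0.5" --pt "0 0 0 0 0 -1 0.5"

```text
clock: 29.7
tcp_pos: [0.5794, -0.1766, 0.0984]
tool_rot: [0.031, -3.14, -0.001]
wrist_force: [1.6, -0.7, -0.6]
width: 0.497
grip_force: 0.0
```

>>> carry_out --pt "0 0 0 0 0 -0.7 0.6" --pt "0 0 0 0 0 0 0.6"

```text
clock: 29.9
tcp_pos: [0.5831, -0.1767, 0.1305]
tool_rot: [-0.03, 3.133, -0.004]
wrist_force: [0.4, 0.3, -0.8]
width: 0.575
grip_force: 0.0
```

```bash
python3 - <<'E'
from h import *
im,d=bot.capture('top'); P=cloud('top',d); boards(P)
s=bot.state(); im,d=bot.capture('wrist'); P=cloud('wrist',d,s); x,y,z=P[...,0],P[...,1],P[...,2]
from meas import *
m=(z>.044)&(z<.056)&(abs(x-.58)<.05)&(abs(y+.177)<.04); print('placed grip',m.sum(),rect(P[m]),np.median(z[m]))
E
python3 plan.py 0.48 0.06 0.09 195 0.6
```

```text
grip 111 (array([390.5, 323.7]), array([15.2, 29.9]), np.float32(23.93)) (array([390.6, 322.4]), np.float64(24.84))
placed grip 601 (array([ 578.9, -177.4]), array([13.5, 29.7]), np.float32(1.04)) 0.05117331360092914
at [ 0.5801 -0.177   0.1263] yaw -178.91 tilt [ 0.0008 -0.0009] t 30.0 w 0.589 dyaw 13.91 rows 7
tiltfix [-0.013  0.012 -0.   ]
[0, 0, -0.497, 0.341, 0.853, 0.13, 0.6], [0, 0, -0.497, 0.312, 0.864, 0.13, 0.6], [0, 0, -0.497, 0.281, 0.875, 0.13, 0.6], [0, 0, -0.497, 0.251, 0.884, 0.13, 0.6], [0, 0, -0.497, 0.22, 0.892, 0.13, 0.6], [0, 0, -0.497, 0.189, 0.899, 0.13, 0.6], [0, 0, -0.497, 0.158, 0.905, 0.13, 0.6],
```

```bash
python3 plan.py 0.3906 0.3233 0.12 204.4 0.6 15
```

```text
at [ 0.5801 -0.177   0.1263] yaw -178.91 tilt [ 0.0008 -0.0009] t 30.0 w 0.589 dyaw 23.31 rows 15
tiltfix [-0.013  0.012 -0.   ]
[0, 0, -0.389, 0.3, 0.84, 0.01, 0.6], [0, 0, -0.389, 0.277, 0.847, 0.01, 0.6], [0, 0, -0.389, 0.254, 0.855, 0.01, 0.6], [0, 0, -0.389, 0.231, 0.861, 0.01, 0.6], [0, 0, -0.389, 0.207, 0.867, 0.01, 0.6], [0, 0, -0.389, 0.184, 0.873, 0.01, 0.6], [0, 0, -0.389, 0.16, 0.877, 0.01, 0.6], [0, 0, -0.389, 0.136, 0.881, 0.01, 0.6],
[0, 0, -0.389, 0.112, 0.885, 0.01, 0.6], [0, 0, -0.389, 0.088, 0.887, 0.01, 0.6], [0, 0, -0.389, 0.064, 0.889, 0.01, 0.6], [0, 0, -0.389, 0.04, 0.891, 0.01, 0.6], [0, 0, -0.389, 0.016, 0.891, 0.01, 0.6], [0, 0, -0.389, -0.008, 0.892, 0.01, 0.6], [0, 0, -0.389, -0.033, 0.891, 0.01, 0.6],
```

>>> carry_out --pt "0 0 -0.39 0.3 0.84 0 0.6" --pt "0 0 -0.39 0.28 0.85 0 0.6" --pt "0 0 -0.39 0.25 0.85 0 0.6" --pt "0 0 -0.39 0.23 0.86 0 0.6" --pt "0 0 -0.39 0.21 0.87 0 0.6" --pt "0 0 -0.39 0.18 0.87 0 0.6" --pt "0 0 -0.39 0.16 0.88 0 0.6" --pt "0 0 -0.39 0.14 0.88 0 0.6"

```text
clock: 30.8
tcp_pos: [0.477, 0.0906, 0.1245]
tool_rot: [0.373, -3.117, 0.0]
wrist_force: [0.7, 0.3, -0.7]
width: 0.598
grip_force: 0.0
```

>>> carry_out --pt "0 0 -0.39 0.11 0.88 0 0.6" --pt "0 0 -0.39 0.09 0.89 0 0.6" --pt "0 0 -0.39 0.06 0.89 0.2 0.6" --pt "0 0 -0.39 0.04 0.89 0.2 0.6" --pt "0 0 -0.39 0.02 0.89 0.2 0.6" --pt "0 0 -0.39 -0.01 0.89 0.2 0.6" --pt "0 0 -0.39 -0.03 0.89 0.2 0.6" --pt "0 0 0 0 0 0.2 0.6"

```text
clock: 31.6
tcp_pos: [0.3865, 0.3276, 0.077]
tool_rot: [0.679, -3.065, -0.006]
wrist_force: [0.9, -0.5, -0.5]
width: 0.6
grip_force: 0.0
```

>>> carry_out --pt "0 0 0 0 0 0 0.6" --pt "0 0 0 0 0 0 0.6"

```text
clock: 31.8
tcp_pos: [0.3901, 0.3214, 0.0768]
tool_rot: [0.664, -3.069, 0.003]
wrist_force: [0.4, -0.4, 0.7]
width: 0.593
grip_force: 0.0
```

```bash
python3 st.py; python3 plan.py 0.3906 0.3235 -0.010 204.4 0.6;  python3 - <<'E'
from meas import *
s=bot.state(); im,d=bot.capture('wrist'); P=cloud('wrist',d,s); x,y,z=P[...,0],P[...,1],P[...,2]
m=(z>.039)&(z<.052)&(abs(x-.39)<.04)&(abs(y-.3235)<.04); print('grip',m.sum(),rect(P[m]),np.median(z[m]))
E
```

```text
yaw -155.57 ('clock', 31.8) ('joint_pos', [-0.015, 0.534, -0.981, 2.008, 0.569, 0.903, 0.695]) ('tcp_pos', [0.39, 0.321, 0.077]) ('wrist_force', [0.402, -0.363, 0.725]) ('wrist_torque', [0.139, -0.185, 0.023]) ('width', 0.593) ('grip_force', 0.0)
at [0.3901 0.3214 0.0768] yaw -155.57 tilt [-0.0015 -0.0021] t 31.8 w 0.593 dyaw -0.03 rows 3
tiltfix [-0.019 -0.032  0.   ]
[0, 0, 0.002, -0.011, 0.014, 0.724, 0.6], [0, 0, 0.002, -0.011, 0.014, 0.724, 0.6], [0, 0, 0.002, -0.011, 0.014, 0.724, 0.6], 
grip 813 (array([388.7, 321.6]), array([13.5, 29.6]), np.float32(24.61)) 0.04513164799680783
```

>>> carry_out --newtons 50 --pt "0 0 0 0 0.02 0.5 0.6" --pt "0 0 0 0 0 0.6 0.6" --pt "0 0 0 0 0 0.6 0.6" --pt "0 0 0 0 0 0.45 0.6" --pt "0 0 0 0 0 0 0" --pt "0 0 0 0 0 0 0" --pt "0 0 0 0 0 0 0" --pt "0 0 0 0 0 0 0"

```text
clock: 32.65
tcp_pos: [0.3906, 0.3241, -0.0071]
tool_rot: [-0.665, 3.068, 0.001]
wrist_force: [-0.7, -0.4, 0.5]
width: 0.32
grip_force: 0.0
```

>>> carry_out --pt "0 0 0 0 0 0 0" --pt "0 0 0 0 0 0 0" --pt "0 0 0 0 0 0 0" --pt "0 0 0 0 0 0 0" --pt "0 0 0 0 0 0 0"

```text
clock: 33.15
tcp_pos: [0.3901, 0.3239, -0.0077]
tool_rot: [-0.666, 3.069, -0.001]
wrist_force: [1.1, -1.2, 6.2]
width: 0.154
grip_force: 50.0
```

```bash
python3 st.py
```

```text
yaw -155.5 ('clock', 33.15) ('joint_pos', [-0.123, 0.648, -0.854, 2.062, 0.724, 0.759, 0.564]) ('tcp_pos', [0.39, 0.324, -0.008]) ('wrist_force', [1.059, -1.176, 6.171]) ('wrist_torque', [-0.209, -0.097, 0.026]) ('width', 0.154) ('grip_force', 49.989)
```

>>> carry_out --pt "0 0 0 0 0 -0.4 0" --pt "0 0 0 0 0 -0.6 0" --pt "0 0 0 0 0 -0.6 0" --pt "0 0 0 0 0 -0.6 0" --pt "0 0 0 0 0 -0.2 0" --pt "0 0 0 0 0 0 0"

```text
clock: 33.75
tcp_pos: [0.3902, 0.324, 0.0883]
tool_rot: [-0.666, 3.069, 0.001]
wrist_force: [-0.1, 0.8, -1.2]
width: 0.156
grip_force: 50.0
```

```bash
python3 st.py; python3 frm.py -98.5 -82 0.088 0 16
```

```text
yaw -155.52 ('clock', 33.75) ('joint_pos', [-0.005, 0.52, -0.996, 1.998, 0.552, 0.919, 0.707]) ('tcp_pos', [0.39, 0.324, 0.088]) ('wrist_force', [-0.066, 0.811, -1.178]) ('wrist_torque', [0.112, -0.093, 0.004]) ('width', 0.156) ('grip_force', 49.99)
at [0.3902 0.324  0.0883] yaw -155.52 tilt [0.0015 0.0008] t 33.8 w 0.156 dyaw -23.28 rows 16
tiltfix [ 0.002  0.024 -0.   ]
[0, 0, 0.364, 0.2, -0.911, 0.0, 0.0], [0, 0, 0.364, 0.177, -0.915, 0.0, 0.0], [0, 0, 0.364, 0.154, -0.92, 0.0, 0.0], [0, 0, 0.364, 0.13, -0.923, 0.0, 0.0], [0, 0, 0.364, 0.107, -0.926, 0.0, 0.0], [0, 0, 0.364, 0.083, -0.929, 0.0, 0.0], [0, 0, 0.364, 0.06, -0.931, 0.0, 0.0], [0, 0, 0.364, 0.036, -0.932, 0.0, 0.0],
[0, 0, 0.364, 0.012, -0.932, 0.0, 0.0], [0, 0, 0.364, -0.011, -0.932, 0.0, 0.0], [0, 0, 0.364, -0.035, -0.932, 0.0, 0.0], [0, 0, 0.364, -0.059, -0.931, 0.0, 0.0], [0, 0, 0.364, -0.082, -0.929, 0.0, 0.0], [0, 0, 0.364, -0.106, -0.926, 0.0, 0.0], [0, 0, 0.364, -0.129, -0.923, 0.0, 0.0], [0, 0, 0.364, -0.153, -0.92, 0.0, 0.0],
```

>>> carry_out --pt "0 0 0.36 0.2 -0.91 0 0" --pt "0 0 0.36 0.18 -0.91 0 0" --pt "0 0 0.36 0.15 -0.92 0 0" --pt "0 0 0.36 0.13 -0.92 0 0" --pt "0 0 0.36 0.11 -0.93 0 0" --pt "0 0 0.36 0.08 -0.93 0 0" --pt "0 0 0.36 0.06 -0.93 0 0" --pt "0 0 0.37 0.04 -0.93 0 0"

```text
clock: 34.55
tcp_pos: [0.4514, 0.0303, 0.0865]
tool_rot: [0.352, -3.12, -0.0]
wrist_force: [0.1, 0.7, -1.0]
width: 0.156
grip_force: 50.0
```

>>> carry_out --pt "0 0 0.37 0.01 -0.93 0 0" --pt "0 0 0.37 -0.01 -0.93 0 0" --pt "0 0 0.37 -0.03 -0.93 0 0" --pt "0 0 0.37 -0.06 -0.93 0 0" --pt "0 0 0.37 -0.08 -0.93 0 0" --pt "0 0 0.37 -0.11 -0.93 0 0" --pt "0 0 0.36 -0.13 -0.92 0 0" --pt "0 0 0.36 -0.15 -0.92 0 0"

```text
clock: 35.35
tcp_pos: [0.5137, -0.2606, 0.0859]
tool_rot: [0.031, -3.139, -0.002]
wrist_force: [0.5, 0.4, -0.3]
width: 0.15
grip_force: 50.0
```

>>> carry_out --pt "0 0 0 0 0 0 0" --pt "0 0 0 0 0 0 0" --pt "0 0 0 0 0 0 0"

```text
clock: 35.65
tcp_pos: [0.5141, -0.2575, 0.0868]
tool_rot: [0.036, -3.14, -0.003]
wrist_force: [0.1, 0.6, -1.1]
width: 0.158
grip_force: 50.0
```

```bash
python3 st.py; python3 frm.py -98.5 -82 -0.0005 0 3
python3 - <<'E'
from slab import *
s=bot.state(); im,d=bot.capture('wrist'); P=cloud('wrist',d,s); np.savez('w8.npz',im=im,P=P)
M=R.from_rotvec(s['tool_rot']).as_matrix(); slab('w8',s['tcp_pos'],np.degrees(np.arctan2(M[1,0],M[0,0])))
E
```

```text
yaw -178.7 ('clock', 35.65) ('joint_pos', [1.01, 0.573, -0.843, 1.847, 0.516, 0.958, 1.531]) ('tcp_pos', [0.514, -0.258, 0.087]) ('wrist_force', [0.066, 0.637, -1.126]) ('wrist_torque', [0.15, -0.127, 0.011]) ('width', 0.158) ('grip_force', 49.99)
at [ 0.5141 -0.2575  0.0868] yaw -178.7 tilt [-0.0017  0.0016] t 35.6 w 0.158 dyaw -0.1 rows 3
tiltfix [ 0.023 -0.024 -0.   ]
[0, 0, 0.009, -0.008, -0.017, 0.727, 0.0], [0, 0, 0.009, -0.008, -0.017, 0.727, 0.0], [0, 0, 0.009, -0.008, -0.017, 0.727, 0.0], 
0.0115 [-0.0354  0.0337 -0.0009]
0.0145 [-0.036   0.0343 -0.0009]
0.0175 [-0.0356  0.034  -0.0008]
0.0205 [-0.0355  0.034  -0.0008]
back edge x 0.02350727425228088 z -0.018930328217007575
edge x at y-,+ [np.float64(0.0233), np.float64(0.0234), np.float64(0.0234)]
```

>>> carry_out --pt "0 0 0.02 -0.02 -0.03 0.4 0" --pt "0 0 0 0 0 0.5 0" --pt "0 0 0 0 0 0.5 0" --pt "0 0 0 0 0 0.4 0" --pt "0 0 0 0 0 0.4 0" --pt "0 0 0 0 0 0 0" --pt "0 0 0 0 0 0 0"

```text
clock: 36.4
tcp_pos: [0.5157, -0.26, -0.0007]
tool_rot: [0.031, -3.141, -0.001]
wrist_force: [1.0, 0.4, -1.0]
width: 0.159
grip_force: 50.0
```

```bash
python3 st.py; python3 frm.py -98.5 -82 -0.001 0 1;  python3 frm.py -30.3 -82 -0.001 0 8
```

```text
yaw -178.86 ('clock', 36.4) ('joint_pos', [0.942, 0.683, -0.751, 1.899, 0.633, 0.815, 1.439]) ('tcp_pos', [0.516, -0.26, -0.001]) ('wrist_force', [1.004, 0.387, -0.99]) ('wrist_torque', [0.106, -0.148, -0.013]) ('width', 0.159) ('grip_force', 49.999)
at [ 0.5157 -0.26   -0.0007] yaw -178.86 tilt [-0.0002  0.0003] t 36.4 w 0.159 dyaw 0.06 rows 1
tiltfix [ 0.005 -0.002  0.   ]
[0, 0, -0.015, 0.016, 0.013, 0.007, 0.0], 
at [ 0.5157 -0.26   -0.0007] yaw -178.86 tilt [-0.0002  0.0003] t 36.4 w 0.159 dyaw 0.06 rows 8
tiltfix [ 0.005 -0.002  0.   ]
[0, 0, -0.002, -0.211, 0.002, 0.001, 0.0], [0, 0, -0.002, -0.211, 0.002, 0.001, 0.0], [0, 0, -0.002, -0.211, 0.002, 0.001, 0.0], [0, 0, -0.002, -0.211, 0.002, 0.001, 0.0], [0, 0, -0.002, -0.211, 0.002, 0.001, 0.0], [0, 0, -0.002, -0.211, 0.002, 0.001, 0.0], [0, 0, -0.002, -0.211, 0.002, 0.001, 0.0], [0, 0, -0.002, -0.211, 0.002, 0.001, 0.0],
```

>>> carry_out --pt "0 0 0 0 0.015 0 0" --pt "0 0 0 -0.18 0 0 0" --pt "0 0 0 -0.18 0 0 0" --pt "0 0 0 -0.18 0 0 0" --pt "0 0 0 -0.18 0 0 0" --pt "0 0 0 -0.18 0 0 0" --pt "0 0 0 -0.1 0 0 0" --pt "0 0 0 0 0 0 0"

```text
clock: 37.2
tcp_pos: [0.5564, -0.2588, -0.0001]
tool_rot: [-0.031, 3.141, 0.0]
wrist_force: [0.8, -0.1, -1.1]
width: 0.157
grip_force: 50.0
```

```bash
python3 st.py; python3 frm.py -27.3 -82 -0.001 0 1
```

```text
yaw -178.87 ('clock', 37.2) ('joint_pos', [0.889, 0.724, -0.743, 1.812, 0.633, 0.859, 1.43]) ('tcp_pos', [0.556, -0.259, -0.0]) ('wrist_force', [0.844, -0.084, -1.055]) ('wrist_torque', [0.081, -0.145, -0.006]) ('width', 0.157) ('grip_force', 49.999)
at [ 5.564e-01 -2.588e-01 -1.000e-04] yaw -178.87 tilt [0.0006 0.0002] t 37.2 w 0.157 dyaw 0.07 rows 1
tiltfix [ 0.002  0.009 -0.   ]
[0, 0, -0.018, -0.746, 0.004, 0.022, 0.0],
```

Release, lift, then go to the lug. The bar is at its back stop, so the lug is near (0.469, -0.178).

>>> carry_out --pt "0 0 0 -0.15 0 0 0" --pt "0 0 0 -0.18 0 0 0" --pt "0 0 0 -0.18 0 0 0" --pt "0 0 0 -0.12 0 0 0" --pt "0 0 0 -0.05 0 0.02 0" --pt "0 0 0 0 0 0.03 0"

```text
clock: 37.8
tcp_pos: [0.5831, -0.2584, -0.0022]
tool_rot: [-0.031, 3.141, 0.0]
wrist_force: [-0.7, 0.5, -0.7]
width: 0.157
grip_force: 50.0
```

>>> carry_out --pt "0 0 0 0 0 0 0.5" --pt "0 0 0 0 0 0 0.5" --pt "0 0 0 0 0 0 0.5" --pt "0 0 0 0 0 0 0.5" --pt "0 0 0 0 0 0 0.5" --pt "0 0 0 0 0 -0.5 0.5" --pt "0 0 0 0 0 -1 0.5" --pt "0 0 0 0 0 -1 0.5"

```text
clock: 38.6
tcp_pos: [0.5821, -0.2583, 0.0983]
tool_rot: [0.031, -3.14, -0.002]
wrist_force: [-0.1, -0.3, 0.1]
width: 0.497
grip_force: 0.0
```

>>> carry_out --pt "0 0 0 0 0 0 0.5" --pt "0 0 0 0 0 0 0.5"

```text
clock: 38.8
tcp_pos: [0.5833, -0.2588, 0.099]
tool_rot: [-0.03, 3.14, -0.002]
wrist_force: [1.0, 0.5, -0.5]
width: 0.5
grip_force: 0.0
```

```bash
python3 - <<'E'
from meas import *
s=bot.state(); im,d=bot.capture('wrist'); P=cloud('wrist',d,s); save(im,'w9'); np.savez('w9.npz',im=im,P=P); x,y,z=P[...,0],P[...,1],P[...,2]
for yy in (-.095,-.177,-.259):
    m=(z>.044)&(z<.056)&(abs(x-.58)<.05)&(abs(y-yy)<.03)
    if m.sum()>20: print('placed grip',m.sum(),rect(P[m]),np.median(z[m]))
m=(z>.06)&(z<.073)&(abs(x-.47)<.05)&(abs(y+.178)<.03);  print('lug',m.sum(),rect(P[m]) if m.sum()>9 else 0)
im,d=bot.capture('top'); save(im,'top2'); P=cloud('top',d); boards(P)
a=cv2.imread('pics/top2.png'); c=a[90:410,90:490]; cv2.imwrite('pics/top2c.png',cv2.resize(c,(750,600),interpolation=cv2.INTER_CUBIC))
E
python3 plan.py 0.469 -0.1782 0.1 181.2 0.5
```

```text
placed grip 931 (array([575.9, -96.5]), array([15.2, 30.2]), np.float32(1.39)) 0.05089466292711656
placed grip 842 (array([ 564.1, -172.7]), array([14.6, 30.1]), np.float32(176.16)) 0.051137338373503954
placed grip 746 (array([ 580.9, -259.4]), array([13.6, 29.5]), np.float32(1.3)) 0.05111994554994942
lug 991 (array([ 468.9, -179.2]), array([14.9, 22.3]), np.float32(1.68))
at [ 0.5817 -0.2587  0.0967] yaw -178.9 tilt [-0.002   0.0002] t 38.9 w 0.5 dyaw 0.1 rows 4
tiltfix [ 0.003 -0.029  0.   ]
[0, 0, -0.007, 0.695, 0.516, -0.02, 0.5], [0, 0, -0.007, 0.695, 0.517, -0.02, 0.5], [0, 0, -0.007, 0.694, 0.517, -0.02, 0.5], [0, 0, -0.007, 0.694, 0.517, -0.02, 0.5],
```

View pics/top2c.png

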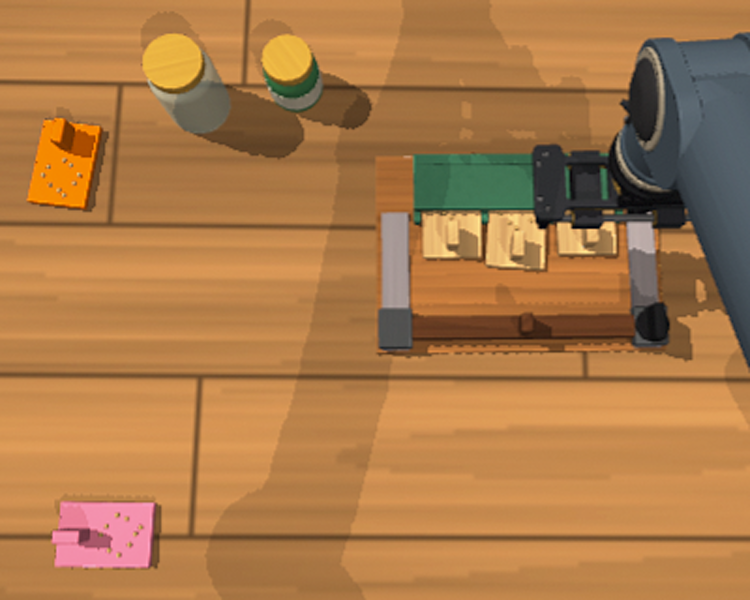

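The top view shows all three boards in slots with nothing wooden left on the bench. The middle board (518,242) was knocked about 18 mm out and 5° askew, so I will regrasp it and straighten it.

```bash
python3 plan.py 0.5645 -0.1722 0.06 176.3 0.5 4
```

```text
at [ 0.5817 -0.2587  0.0967] yaw -178.9 tilt [-0.002   0.0002] t 38.9 w 0.5 dyaw -4.8 rows 4
tiltfix [ 0.003 -0.029  0.   ]
[0, 0, 0.3, 0.097, 0.542, 0.23, 0.5], [0, 0, 0.3, 0.109, 0.54, 0.23, 0.5], [0, 0, 0.3, 0.12, 0.538, 0.23, 0.5], [0, 0, 0.3, 0.131, 0.535, 0.23, 0.5],
```

>>> carry_out --pt "0 0 0.3 0.1 0.54 0 0.5" --pt "0 0 0.3 0.11 0.54 0 0.5" --pt "0 0 0.3 0.12 0.54 0.3 0.5" --pt "0 0 0.3 0.13 0.54 0.6 0.5" --pt "0 0 0 0 0 0 0.5" --pt "0 0 0 0 0 0 0.5"

```text
clock: 39.5
tcp_pos: [0.5646, -0.1719, 0.0606]
tool_rot: [-0.099, -3.137, -0.001]
wrist_force: [-0.6, 0.2, 0.3]
width: 0.502
grip_force: 0.0
```

```bash
python3 st.py; python3 plan.py 0.5645 -0.1722 -0.001 176.3 0.5 1
python3 - <<'E'
from meas import *
s=bot.state(); im,d=bot.capture('wrist'); P=cloud('wrist',d,s); x,y,z=P[...,0],P[...,1],P[...,2]
m=(z>.044)&(z<.056)&(abs(x-.565)<.04)&(abs(y+.175)<.03); print('grip',m.sum(),rect(P[m]),np.median(z[m]))
E
```

```text
yaw 176.38 ('clock', 39.5) ('joint_pos', [0.795, 0.616, -0.791, 1.832, 0.54, 0.926, 1.266]) ('tcp_pos', [0.565, -0.172, 0.061]) ('wrist_force', [-0.612, 0.169, 0.28]) ('wrist_torque', [0.044, -0.211, 0.035]) ('width', 0.502) ('grip_force', 0.0)
at [ 0.5646 -0.1719  0.0606] yaw 176.38 tilt [-0.0025  0.0004] t 39.5 w 0.502 dyaw -0.08 rows 2
tiltfix [ 0.003 -0.036 -0.   ]
[0, 0, 0.01, 0.001, -0.004, 0.77, 0.5], [0, 0, 0.01, 0.001, -0.004, 0.77, 0.5], 
grip 1004 (array([ 563.6, -172.6]), array([13.6, 29.3]), np.float32(176.33)) 0.05109768115037243
```

>>> carry_out --newtons 30 --pt "0 0 0 0 0 0.5 0.5" --pt "0 0 0 0 0 0.55 0.5" --pt "0 0 0 0 0 0.45 0.5" --pt "0 0 0 0 0 0 0" --pt "0 0 0 0 0 0 0" --pt "0 0 0 0 0 0 0" --pt "0 0 0 0 0 0 0" --pt "0 0 0 0 0 0 0"

```text
clock: 40.35
tcp_pos: [0.5661, -0.172, 0.0028]
tool_rot: [0.101, 3.138, -0.001]
wrist_force: [-0.4, -1.0, 1.7]
width: 0.155
grip_force: 30.0
```

>>> carry_out --pt "0 0 0 0 0 0 0" --pt "0 0 0 0 0 0 0" --pt "0 0 0 0 0 0 0"

```text
clock: 40.65
tcp_pos: [0.5661, -0.172, 0.0028]
tool_rot: [0.101, 3.139, -0.001]
wrist_force: [-0.2, -0.5, 5.1]
width: 0.163
grip_force: 30.0
```

```bash
python3 st.py;  python3 frm.py -45 0 -0.0005 0 3;  python3 frm.py -31 0 -0.0005 0 3
```

```text
yaw 176.32 ('clock', 40.65) ('joint_pos', [0.752, 0.687, -0.733, 1.865, 0.615, 0.828, 1.205]) ('tcp_pos', [0.566, -0.172, 0.003]) ('wrist_force', [-0.206, -0.535, 5.106]) ('wrist_torque', [0.133, 0.011, 0.136]) ('width', 0.163) ('grip_force', 29.997)
at [ 0.5661 -0.172   0.0028] yaw 176.32 tilt [ 0.0014 -0.0007] t 40.6 w 0.163 dyaw 4.88 rows 3
tiltfix [-0.009  0.02  -0.   ]
[0, 0, -0.407, -0.008, -0.037, 0.027, 0.0], [0, 0, -0.407, -0.007, -0.037, 0.027, 0.0], [0, 0, -0.407, -0.006, -0.037, 0.027, 0.0], 
at [ 0.5661 -0.172   0.0028] yaw 176.32 tilt [ 0.0014 -0.0007] t 40.6 w 0.163 dyaw 4.88 rows 3
tiltfix [-0.009  0.02  -0.   ]
[0, 0, -0.407, -0.124, -0.027, 0.027, 0.0], [0, 0, -0.407, -0.123, -0.03, 0.027, 0.0], [0, 0, -0.407, -0.123, -0.034, 0.027, 0.0],
```

>>> carry_out --pt "0 0 -0.3 0 -0.03 -0.02 0" --pt "0 0 -0.3 0 -0.03 0 0" --pt "0 0 -0.31 0 -0.03 0 0" --pt "0 0 -0.31 0 -0.02 0 0" --pt "0 0 0 0 0 0 0"

```text
clock: 41.15
tcp_pos: [0.5654, -0.1763, 0.0028]
tool_rot: [-0.034, 3.141, 0.0]
wrist_force: [-0.0, 0.3, 2.6]
width: 0.162
grip_force: 30.0
```

```bash
python3 st.py;  python3 frm.py -30 0 0.002 0 1
```

```text
yaw -178.78 ('clock', 41.15) ('joint_pos', [0.772, 0.696, -0.754, 1.862, 0.631, 0.839, 1.286]) ('tcp_pos', [0.565, -0.176, 0.003]) ('wrist_force', [-0.007, 0.267, 2.604]) ('wrist_torque', [0.27, -0.088, 0.044]) ('width', 0.162) ('grip_force', 29.991)
at [ 0.5654 -0.1763  0.0028] yaw -178.78 tilt [0.0003 0.0002] t 41.1 w 0.162 dyaw -0.02 rows 1
tiltfix [ 0.003  0.005 -0.   ]
[0, 0, 0.006, -0.41, -0.005, 0.019, 0.0],
```

Straightened with no side force. Push about 14 mm in, release and lift.

>>> carry_out --pt "0 0 0 -0.1 0 0 0" --pt "0 0 0 -0.1 0 0 0" --pt "0 0 0 -0.1 0 0 0" --pt "0 0 0 -0.06 0 0 0" --pt "0 0 0 0 0 0 0" --pt "0 0 0 0 0 0 0.5" --pt "0 0 0 0 0 0 0.5" --pt "0 0 0 0 0 0 0.5"

```text
clock: 41.95
tcp_pos: [0.5794, -0.1763, 0.0023]
tool_rot: [0.032, -3.141, 0.0]
wrist_force: [-1.4, -0.3, 0.9]
width: 0.347
grip_force: 0.0
```

>>> carry_out --pt "0 0 0 0 0 0 0.5" --pt "0 0 0 0 0 0 0.5" --pt "0 0 0 0 0 -0.5 0.5" --pt "0 0 0 0 0 -1 0.5" --pt "0 0 0 0 0 -1 0.5" --pt "0 0 0 0 0 0 0.5"

```text
clock: 42.55
tcp_pos: [0.5838, -0.1758, 0.1083]
tool_rot: [-0.033, 3.131, -0.004]
wrist_force: [0.6, 0.3, 0.9]
width: 0.502
grip_force: 0.0
```

```bash
python3 - <<'E'
from meas import *
s=bot.state(); im,d=bot.capture('wrist'); P=cloud('wrist',d,s); x,y,z=P[...,0],P[...,1],P[...,2]
for yy in (-.095,-.177,-.259):
    m=(z>.044)&(z<.056)&(abs(x-.58)<.05)&(abs(y-yy)<.03)
    if m.sum()>20: print('placed grip',m.sum(),rect(P[m]),np.median(z[m]))
E
python3 plan.py 0.469 -0.1782 0.1 181.2 0.5
```

```text
placed grip 772 (array([576. , -95.7]), array([14.5, 30.1]), np.float32(1.14)) 0.051076399045350926
placed grip 699 (array([ 576.2, -177.4]), array([13.8, 29.6]), np.float32(0.91)) 0.05113188746394576
placed grip 766 (array([ 581.1, -259.1]), array([14.6, 29.6]), np.float32(1.03)) 0.051135681010296585
at [ 0.5818 -0.1761  0.1056] yaw -178.82 tilt [ 0.0057 -0.0017] t 42.6 w 0.501 dyaw 0.02 rows 3
tiltfix [-0.027  0.082  0.   ]
[0, 0, -0.002, 0.94, 0.002, 0.047, 0.5], [0, 0, -0.002, 0.94, 0.002, 0.047, 0.5], [0, 0, -0.002, 0.94, 0.002, 0.047, 0.5],
```

>>> carry_out --newtons 40 --pt "0 0 0 0.7 0 0 0.5" --pt "0 0 0 0.7 0 0 0.5" --pt "0 0 0 0.7 0 0 0.5" --pt "0 0 0 0.67 0 0 0.5" --pt "0 0 0 0 0 0.3 0.5" --pt "0 0 0 0 0 0 0.5"

```text
clock: 43.2
tcp_pos: [0.4672, -0.1785, 0.0888]
tool_rot: [0.031, -3.138, -0.001]
wrist_force: [-0.1, -0.4, -0.1]
width: 0.499
grip_force: 0.0
```

```bash
python3 st.py; python3 plan.py 0.469 -0.1783 0.010 181.2 0.5 1
```

```text
yaw -178.85 ('clock', 43.2) ('joint_pos', [0.987, 0.466, -0.892, 2.012, 0.469, 0.884, 1.43]) ('tcp_pos', [0.467, -0.179, 0.089]) ('wrist_force', [-0.125, -0.364, -0.135]) ('wrist_torque', [0.039, -0.208, -0.001]) ('width', 0.499) ('grip_force', 0.0)
at [ 0.4672 -0.1785  0.0888] yaw -178.85 tilt [-0.0032  0.0009] t 43.2 w 0.499 dyaw 0.05 rows 2
tiltfix [ 0.013 -0.045 -0.   ]
[0, 0, -0.007, -0.023, 0.002, 0.985, 0.5], [0, 0, -0.007, -0.023, 0.002, 0.985, 0.5],
```

>>> carry_out --pt "0 0 0 -0.03 0 0.6 0.5" --pt "0 0 0 0 0 0.7 0.5" --pt "0 0 0 0 0 0.65 0.5" --pt "0 0 0 0 0 0 0" --pt "0 0 0 0 0 0 0" --pt "0 0 0 0 0 0 0" --pt "0 0 0 0 0 0 0" --pt "0 0 0 0 0 0 0"

```text
clock: 44.0
tcp_pos: [0.471, -0.1782, 0.0137]
tool_rot: [-0.032, 3.139, -0.001]
wrist_force: [-0.1, 0.0, 3.6]
width: 0.159
grip_force: 40.0
```

>>> carry_out --pt "0 0 0 0 0 0 0" --pt "0 0 0 0 0 0 0"

```text
clock: 44.2
tcp_pos: [0.471, -0.1783, 0.0137]
tool_rot: [-0.032, 3.139, -0.001]
wrist_force: [-0.6, 1.7, 6.2]
width: 0.157
grip_force: 40.0
```

>>> carry_out --pt "0 0 0 -0.2 0 0 0" --pt "0 0 0 -0.25 0 0 0" --pt "0 0 0 -0.25 0 0 0" --pt "0 0 0 -0.25 0 0 0" --pt "0 0 0 -0.25 0 0 0" --pt "0 0 0 -0.25 0 0 0" --pt "0 0 0 -0.15 0 0 0" --pt "0 0 0 0 0 0 0"

```text
clock: 45.0
tcp_pos: [0.5361, -0.177, 0.0137]
tool_rot: [-0.033, 3.138, -0.001]
wrist_force: [1.9, 1.1, 5.3]
width: 0.156
grip_force: 40.0
```

```bash
python3 st.py
```

```text
yaw -178.81 ('clock', 45.0) ('joint_pos', [0.813, 0.646, -0.77, 1.925, 0.612, 0.817, 1.299]) ('tcp_pos', [0.536, -0.177, 0.014]) ('wrist_force', [1.938, 1.083, 5.338]) ('wrist_torque', [0.179, -0.401, -0.034]) ('width', 0.156) ('grip_force', 40.001)
```

>>> carry_out --pt "0 0 0 -0.1 0 0 0" --pt "0 0 0 -0.1 0 0 0" --pt "0 0 0 -0.1 0 0 0" --pt "0 0 0 -0.06 0 0 0" --pt "0 0 0 0 0 0 0"

```text
clock: 45.5
tcp_pos: [0.5482, -0.1767, 0.0137]
tool_rot: [0.032, -3.141, 0.002]
wrist_force: [-2.5, 0.2, 9.3]
width: 0.159
grip_force: 40.0
```

```bash
python3 st.py
```

```text
yaw -178.83 ('clock', 45.5) ('joint_pos', [0.797, 0.661, -0.766, 1.895, 0.613, 0.836, 1.298]) ('tcp_pos', [0.548, -0.177, 0.014]) ('wrist_force', [-2.48, 0.16, 9.282]) ('wrist_torque', [0.22, 0.378, -0.06]) ('width', 0.159) ('grip_force', 40.002)
```

>>> carry_out --pt "0 0 0 -0.06 0 0 0" --pt "0 0 0 -0.06 0 0 0" --pt "0 0 0 -0.05 0 0 0" --pt "0 0 0 0 0 0 0"

```text
clock: 45.9
tcp_pos: [0.5507, -0.1768, 0.0137]
tool_rot: [0.031, -3.132, 0.004]
wrist_force: [-13.4, 1.1, 19.7]
width: 0.16
grip_force: 40.0
```

```bash
python3 st.py
```

```text
yaw -178.86 ('clock', 45.9) ('joint_pos', [0.79, 0.667, -0.764, 1.883, 0.611, 0.851, 1.298]) ('tcp_pos', [0.551, -0.177, 0.014]) ('wrist_force', [-13.399, 1.149, 19.739]) ('wrist_torque', [0.394, 2.393, -0.07]) ('width', 0.16) ('grip_force', 40.005)
```

>>> carry_out --pt "0 0 0 -0.07 0 0 0" --pt "0 0 0 -0.05 0 0 0" --pt "0 0 0 0 0 0 0" --pt "0 0 0 0 0 0 0"

```text
clock: 46.3
tcp_pos: [0.5507, -0.1768, 0.0135]
tool_rot: [0.03, -3.122, 0.006]
wrist_force: [-22.3, 0.6, 28.5]
width: 0.16
grip_force: 40.0
```

>>> carry_out --pt "0 0 0 0.15 0 0 0.1" --pt "0 0 0 0 0 0 0.5" --pt "0 0 0 0 0 0 0.5" --pt "0 0 0 0 0 0 0.5" --pt "0 0 0 0 0 0 0.5" --pt "0 0 0 0 0 -0.5 0.5" --pt "0 0 0 0 0 -1 0.5" --pt "0 0 0 0 0 -0.8 0.5"

```text
clock: 47.1
tcp_pos: [0.5543, -0.1762, 0.1058]
tool_rot: [-0.033, 3.141, 0.001]
wrist_force: [0.2, -0.3, 0.5]
width: 0.498
grip_force: 0.0
```

>>> carry_out --pt "0 0 0 0 0 0 0.5" --pt "0 0 0 0 0 0 0.5"

```text
clock: 47.3
tcp_pos: [0.5543, -0.1768, 0.1049]
tool_rot: [-0.032, 3.141, -0.001]
wrist_force: [-0.4, 0.4, 0.2]
width: 0.497
grip_force: 0.0
```

```bash
cat > chk.py <<'E'
from meas import *
s=bot.state(); im,d=bot.capture('wrist'); P=cloud('wrist',d,s); save(im,'wc'); np.savez('wc.npz',im=im,P=P); x,y,z=P[...,0],P[...,1],P[...,2]
for yy in (-.095,-.177,-.259):
    m=(z>.044)&(z<.056)&(abs(x-.585)<.025)&(abs(y-yy)<.03)
    if m.sum()>20: print('placed grip',m.sum(),rect(P[m]),np.median(z[m]))
m=(z>.06)&(z<.073)&(abs(x-.55)<.05)&(abs(y+.178)<.03);  print('lug',m.sum(),rect(P[m]) if m.sum()>9 else 0)
m=(z>.0665)&(z<.074)&(abs(x-.55)<.06)&(abs(y+.328)<.04);  print('wing',m.sum(),rect(P[m]) if m.sum()>9 else 0)
E
python3 chk.py; python3 st.py
```

```text
placed grip 285 (array([580.6, -95.8]), array([14. , 27.8]), np.float32(1.1)) 0.050757209344118065
placed grip 639 (array([ 583.3, -177. ]), array([13.4, 30.4]), np.float32(0.96)) 0.051125805092217536
placed grip 270 (array([ 581.7, -259.1]), array([14.3, 23.7]), np.float32(0.55)) 0.050864105656839145
lug 583 (array([ 548.1, -177.7]), array([13.6, 21.6]), np.float32(1.57))
wing 1185 (array([ 551.1, -327.1]), array([14.4, 41.9]), np.float32(1.81))
yaw -178.83 ('clock', 47.35) ('joint_pos', [0.858, 0.56, -0.852, 1.82, 0.498, 0.992, 1.391]) ('tcp_pos', [0.553, -0.177, 0.104]) ('wrist_force', [0.467, 0.565, 0.302]) ('wrist_torque', [0.101, -0.107, -0.004]) ('width', 0.502) ('grip_force', 0.0)
```

```bash
python3 plan.py 0.551 -0.3263 0.105 181.6 0.5
```

```text
at [ 0.5534 -0.1767  0.1039] yaw -178.83 tilt [-0.0014 -0.    ] t 47.4 w 0.502 dyaw 0.43 rows 4
tiltfix [ 0.    -0.019 -0.   ]
[0, 0, -0.027, 0.034, -0.934, -0.007, 0.5], [0, 0, -0.027, 0.036, -0.934, -0.007, 0.5], [0, 0, -0.027, 0.038, -0.934, -0.007, 0.5], [0, 0, -0.027, 0.039, -0.934, -0.007, 0.5],
```

>>> carry_out --pt "0 0 -0.03 0.04 -0.93 0 0.5" --pt "0 0 -0.03 0.04 -0.93 0 0.5" --pt "0 0 -0.03 0.04 -0.93 0 0.5" --pt "0 0 -0.03 0.04 -0.93 0 0.5" --pt "0 0 0 0 0 0 0.5" --pt "0 0 0 0 0 0 0.5" --pt "0 0 0 0 0 0 0.5"

```text
clock: 48.05
tcp_pos: [0.5509, -0.3235, 0.1036]
tool_rot: [0.049, -3.14, -0.003]
wrist_force: [-0.8, 0.5, 1.7]
width: 0.502
grip_force: 0.0
```

```bash
python3 chk.py; python3 plan.py 0.551 -0.3263 0.016 181.6 0.5
```

```text
placed grip 75 (array([ 569.3, -178.2]), array([ 3.1, 14.1]), np.float32(99.33)) 0.04784172777736306
placed grip 531 (array([ 582.8, -259.2]), array([14.6, 25.9]), np.float32(0.08)) 0.05101025292921396
lug 683 (array([ 548.4, -178.3]), array([13.8, 22. ]), np.float32(0.91))
wing 1115 (array([ 551.1, -327.5]), array([14. , 41.4]), np.float32(1.15))
at [ 0.5513 -0.3233  0.104 ] yaw -178.17 tilt [-0.0009  0.0014] t 48.1 w 0.498 dyaw -0.23 rows 3
tiltfix [ 0.021 -0.012 -0.   ]
[0, 0, 0.019, 0.003, -0.025, 0.734, 0.5], [0, 0, 0.019, 0.003, -0.025, 0.734, 0.5], [0, 0, 0.019, 0.003, -0.025, 0.734, 0.5],
```

>>> carry_out --newtons 40 --pt "0 0 0.1 0 -0.08 0.5 0.5" --pt "0 0 0 0 0 0.6 0.5" --pt "0 0 0 0 0 0.6 0.5" --pt "0 0 0 0 0 0.5 0.5" --pt "0 0 0 0 0 0 0" --pt "0 0 0 0 0 0 0" --pt "0 0 0 0 0 0 0" --pt "0 0 0 0 0 0 0"

```text
clock: 48.9
tcp_pos: [0.5523, -0.3287, 0.0181]
tool_rot: [-0.035, 3.139, -0.002]
wrist_force: [-1.0, 0.3, -0.0]
width: 0.227
grip_force: 0.0
```

>>> carry_out --pt "0 0 0 0 0 0 0" --pt "0 0 0 0 0 0 0" --pt "0 0 0 0 0 0 0"

```text
clock: 49.2
tcp_pos: [0.5522, -0.3267, 0.018]
tool_rot: [-0.036, 3.14, 0.002]
wrist_force: [-1.3, 4.7, 6.2]
width: 0.157
grip_force: 40.0
```

```bash
python3 st.py
```

```text
yaw -178.68 ('clock', 49.2) ('joint_pos', [0.981, 0.736, -0.752, 1.734, 0.611, 0.921, 1.569]) ('tcp_pos', [0.552, -0.327, 0.018]) ('wrist_force', [-1.298, 4.727, 6.206]) ('wrist_torque', [1.284, 0.185, -0.041]) ('width', 0.157) ('grip_force', 40.001)
```

>>> carry_out --pt "0 0 0 0 0.04 0 0" --pt "0 0 1 0 0 0 0" --pt "0 0 1 0 0 0 0" --pt "0 0 1 0 0 0 0" --pt "0 0 1 0 0 0 0" --pt "0 0 1 0 0 0 0" --pt "0 0 1 0 0 0 0" --pt "0 0 1 0 0 0 0"

```text
clock: 50.0
tcp_pos: [0.5522, -0.3268, 0.018]
tool_rot: [0.729, 3.054, -0.0]
wrist_force: [-1.1, 1.9, 5.1]
width: 0.157
grip_force: 40.0
```

>>> carry_out --pt "0 0 1 0 0 0 0" --pt "0 0 1 0 0 0 0" --pt "0 0 1 0 0 0 0" --pt "0 0 1 0 0 0 0" --pt "0 0 1 0 0 0 0" --pt "0 0 1 0 0 0 0" --pt "0 0 1 0 0 0 0" --pt "0 0 1 0 0 0 0"

```text
clock: 50.8
tcp_pos: [0.5522, -0.3268, 0.018]
tool_rot: [1.542, 2.735, 0.0]
wrist_force: [-0.4, 2.1, 4.8]
width: 0.157
grip_force: 40.0
```

```bash
python3 st.py
```

```text
yaw 121.16 ('clock', 50.8) ('joint_pos', [0.821, 0.661, -0.502, 1.744, 0.408, 0.84, 0.675]) ('tcp_pos', [0.552, -0.327, 0.018]) ('wrist_force', [-0.435, 2.067, 4.799]) ('wrist_torque', [0.58, 0.081, 0.123]) ('width', 0.157) ('grip_force', 39.999)
```

>>> carry_out --pt "0 0 1 0 0 0 0" --pt "0 0 1 0 0 0 0" --pt "0 0 1 0 0 0 0" --pt "0 0 1 0 0 0 0" --pt "0 0 1 0 0 0 0" --pt "0 0 1 0 0 0 0" --pt "0 0 0.6 0 0 0 0" --pt "0 0 0 0 0 0 0"

```text
clock: 51.6
tcp_pos: [0.5521, -0.3269, 0.0181]
tool_rot: [2.119, 2.317, -0.001]
wrist_force: [-0.4, 2.7, 5.6]
width: 0.157
grip_force: 40.0
```

```bash
python3 st.py
```

```text
yaw 95.1 ('clock', 51.6) ('joint_pos', [0.743, 0.638, -0.389, 1.749, 0.317, 0.814, 0.293]) ('tcp_pos', [0.552, -0.327, 0.018]) ('wrist_force', [-0.409, 2.711, 5.625]) ('wrist_torque', [0.512, 0.14, 0.876]) ('width', 0.157) ('grip_force', 40.001)
```

>>> carry_out --pt "0 0 0 0 0 0 0.4" --pt "0 0 0 0 0 0 0.4" --pt "0 0 0 0 0 0 0.4" --pt "0 0 0 0 0 0 0.4" --pt "0 0 0 0 0 -0.5 0.4" --pt "0 0 0 0 0 -1 0.4" --pt "0 0 0 0 0 -1 0.4" --pt "0 0 0 0 0 -1 0.4"

```text
clock: 52.4
tcp_pos: [0.5509, -0.3271, 0.1579]
tool_rot: [-2.125, -2.313, 0.0]
wrist_force: [0.3, -0.2, 0.6]
width: 0.398
grip_force: 0.0
```

>>> carry_out --pt "0 0 0 -0.7 0 -1 0.4" --pt "0 0 0 -0.7 0 -1 0.4" --pt "0 0 0 -0.7 0 0 0.4" --pt "0 0 0 -0.7 0 0 0.4" --pt "0 0 0 0 0 0 0.4" --pt "0 0 0 0 0 0 0.4"

```text
clock: 53.0
tcp_pos: [0.5602, -0.439, 0.2358]
tool_rot: [-2.126, -2.311, -0.0]
wrist_force: [-0.4, 0.6, -0.7]
width: 0.402
grip_force: 0.0
```

```bash
python3 chk.py; python3 st.py
python3 - <<'E'
from meas import *
im,d=bot.capture('top'); save(im,'top3'); P=cloud('top',d); x,y,z=P[...,0],P[...,1],P[...,2]
for yy in (-.095,-.177,-.259):
    m=(z>.044)&(z<.056)&(abs(x-.585)<.025)&(abs(y-yy)<.03)
    if m.sum()>20: print('top grip',m.sum(),rect(P[m]))
m=(z>.06)&(z<.073)&(abs(x-.55)<.05)&(abs(y+.328)<.04); print('wing',m.sum(),rect(P[m]) if m.sum()>9 else 0)
cv2.imwrite('pics/top3c.png',cv2.resize(cv2.imread('pics/top3.png')[90:410,90:490],(750,600),interpolation=cv2.INTER_CUBIC))
E
```

```text
placed grip 503 (array([ 585.3, -259.3]), array([14.8, 29.9]), np.float32(1.53)) 0.0509802367072239
lug 0 0
wing 607 (array([ 551.6, -327.7]), array([14. , 41.1]), np.float32(97.89))
yaw 94.9 ('clock', 53.05) ('joint_pos', [0.868, 0.538, -0.418, 1.366, 0.218, 1.283, 0.526]) ('tcp_pos', [0.561, -0.438, 0.236]) ('wrist_force', [-0.805, 0.161, 0.24]) ('wrist_torque', [0.004, -0.121, -0.011]) ('width', 0.401) ('grip_force', 0.0)
top grip 86 (array([582.8, -93.6]), array([13.4, 28.4]), np.float32(0.1))
top grip 95 (array([ 585. , -175.2]), array([13.5, 29.7]), np.float32(179.9))
top grip 89 (array([ 586.4, -256.6]), array([14.2, 29.5]), np.float32(176.39))
wing 133 (array([ 552.6, -324.5]), array([13.9, 42.3]), np.float32(97.37))
```

View pics/top3c.png

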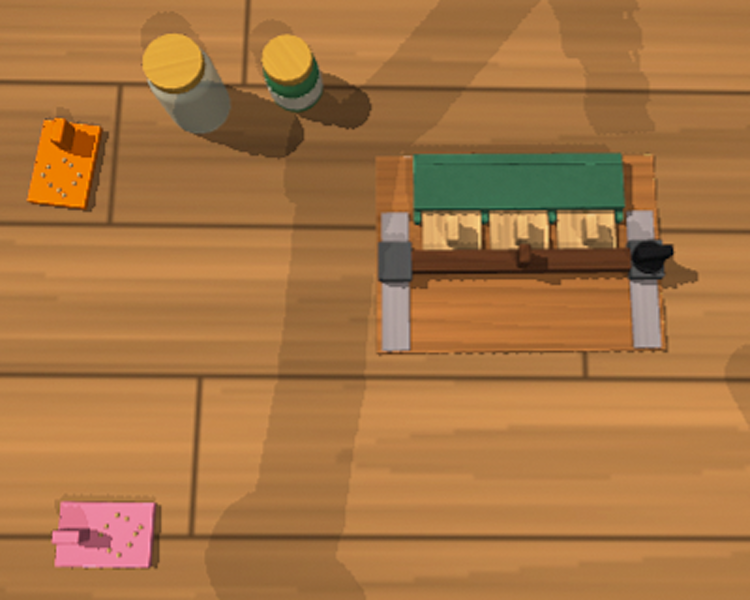

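View pics/wc.png

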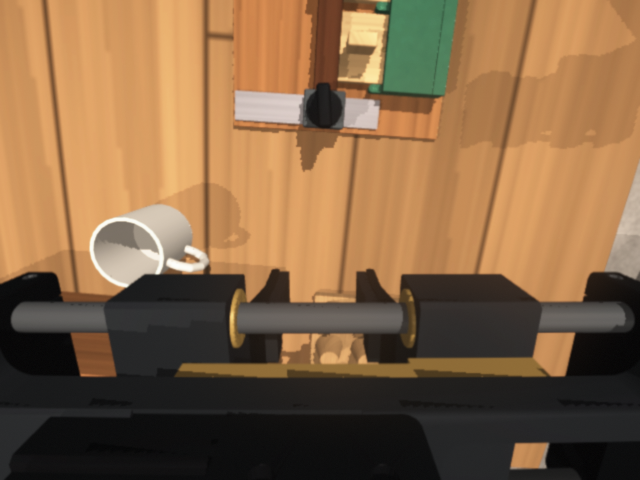

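The pictures show all three boards home and level against the bar. The wing is at 97.6°, about 83° from loose, which is its stop. The mug, jars and look-alikes have not moved.

```bash
python3 -c "
from cell import bot; print(bot.hand_in())"
```

```text
the job is handed in; nothing more can be done
None
```

The job is handed in: all three seed boards sit fully home in their own slots with the bar against them, the knob is turned to its tight stop, and the jars, mug and look-alikes were left where they stood.

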